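Set the gap and run in printer feed rollers

TASK

Get the run-in stand going: try the spacers in its gap until you find the one that slides in snugly and leave that one seated centrally with its shoulders on the jaws, and set every feed roller on the bench fully down on a spindle pin, one to a pin. Only then turn the crank wheel counter-clockwise through its full turn, right up to its end stop. Finish with the other two spacers in the grey tray, and leave everything else on the bench as it is.

Things in the scene. Friction and masses are not known exactly. Their poses are not given: they have to be found in the camera images.
- stand: Run-in stand, fixed: aluminium base plate 190 x 300 mm, 15 mm thick. Origin on the bench under the middle of the plate; x away from the robot at yaw 0, y to the left, z up. Front (-x): three spindle pins. Rear left (+y): grey gearbox with a flat steel crank wheel 120 mm across, top 97 mm above the bench. Rear right (-y): the setting gap between two jaws.
- gap (a point): Middle of the mouth of the setting gap, level with the tops of the two fixed steel jaws, 49 mm above the bench. Axes as the stand. The slot runs 70 mm along x, open at its ends and top, 34 mm deep; jaws 100 mm wide overall along y. Its width (along y) varies from start to start and is not given: 2 mm more than the tongue of one of the three spacers.
- pin1 (a point): Seat of the left spindle: on the axis of an upright 12 mm pin at its foot, on top of the thin 38 mm disc where a roller rests, 19 mm above the bench. The pin rises 20 mm above this point, tip tapered. The three pins are 100 mm apart along y of the stand, near its front edge; each takes one roller.
- pin2 (a point): Seat of the middle spindle: on the axis of an upright 12 mm pin at its foot, on top of the thin 38 mm disc where a roller rests, 19 mm above the bench. The pin rises 20 mm above this point, tip tapered. The three pins are 100 mm apart along y of the stand, near its front edge; each takes one roller.
- pin3 (a point): Seat of the right spindle: on the axis of an upright 12 mm pin at its foot, on top of the thin 38 mm disc where a roller rests, 19 mm above the bench. The pin rises 20 mm above this point, tip tapered. The three pins are 100 mm apart along y of the stand, near its front edge; each takes one roller.
- crank (a joint): Crank wheel angle in rad about its vertical axis, growing counter-clockwise seen from above. Starts at 0 to 0.25, end stops at 0 and 6.6; stays where it is left, light friction (about 0.06 Nm). It drives the three spindles.
- crank_handle (a point): Middle of the crank's upright black handle: free-spinning cylinder, 20 mm diameter, 50 mm tall, its top 23 mm above this point (149 mm above the bench). It circles at 47 mm radius about the vertical axis at x = 35, y = 85 mm in the stand's frame; at crank = 0 it lies in the stand's +x direction from that axis.
- spacer_a: Spacer: T-section bar 80 mm long, 52 high, upright. Lower 26 mm: steel tongue 16 mm thick; upper 26 mm: black plastic grip 22 mm thick (3 mm shoulder each side). 0.18-0.33 kg. Origin: centre of underside; x along length, y across thickness. If snug, shoulders rest on the jaws, underside 26 mm below point gap; too thick does not enter; too thin drops to the bottom, 34 mm below.
- spacer_b: Spacer: T-section bar 80 mm long, 52 high, upright. Lower 26 mm: steel tongue 24 mm thick; upper 26 mm: black plastic grip 30 mm thick (3 mm shoulder each side). 0.18-0.33 kg. Origin: centre of underside; x along length, y across thickness. If snug, shoulders rest on the jaws, underside 26 mm below point gap; too thick does not enter; too thin drops to the bottom, 34 mm below.
- spacer_c: Spacer: T-section bar 80 mm long, 52 high, upright. Lower 26 mm: steel tongue 32 mm thick; upper 26 mm: black plastic grip 38 mm thick (3 mm shoulder each side). 0.18-0.33 kg. Origin: centre of underside; x along length, y across thickness. If snug, shoulders rest on the jaws, underside 26 mm below point gap; too thick does not enter; too thin drops to the bottom, 34 mm below.
- roller1: Feed roller to be run in: thick black rubber ring lying flat, 60 mm outer diameter, 36 mm high, bore 19 mm right through, about 120 g. Origin: centre of its underside, z along its axis. May be absent (1 to 3 are present).
- roller2: Feed roller to be run in: thick black rubber ring lying flat, 60 mm outer diameter, 36 mm high, bore 19 mm right through, about 120 g. Origin: centre of its underside, z along its axis. May be absent (1 to 3 are present).
- roller3: Feed roller to be run in: thick black rubber ring lying flat, 60 mm outer diameter, 36 mm high, bore 19 mm right through, about 120 g. Origin: centre of its underside, z along its axis. May be absent (1 to 3 are present).
- tray: Spacer tray, fixed: grey open box 130 (x) x 170 (y) mm, 26 mm high, walls and floor 4 mm thick. Origin: centre of its underside.
- screwdriver: Bystander: screwdriver lying on the bench (origin in the tool).
- jar: Bystander: closed jar, 56 mm wide, 80 mm high (origin under its centre).
- tape: Bystander: cardboard ring 70 mm across, 24 mm high, lying flat.
- brush: Bystander: brush lying on the bench.
- mug: Bystander: mug, 80 mm wide, 90 mm high.
- wrench: Bystander: wrench lying on the bench.
There are look-alikes about, which are no part of the job. What is shaped like the spacer_b but blue is not meant. Leave any purple look-alike of the roller1 alone.

How it is judged:
On the way, in this order (a step that is already met when the one before it is completed fails the run):
1. the snug spacer is seated in the gap and every roller present is down on a pin, the crank not yet turned (((z of spacer_a in the frame of gap between -0.029 and -0.023 m and x of spacer_a in the frame of gap between -0.015 and 0.015 m and y of spacer_a in the frame of gap between -0.003 and 0.003 m and angle between the x axis of spacer_a and the x axis of gap, either way round below 0.05 rad and angle between spacer_a's own z axis and vertical below 0.06 rad and linear speed of spacer_a below 0.02 m/s) or (z of spacer_b in the frame of gap between -0.029 and -0.023 m and x of spacer_b in the frame of gap between -0.015 and 0.015 m and y of spacer_b in the frame of gap between -0.003 and 0.003 m and angle between the x axis of spacer_b and the x axis of gap, either way round below 0.05 rad and angle between spacer_b's own z axis and vertical below 0.06 rad and linear speed of spacer_b below 0.02 m/s) or (z of spacer_c in the frame of gap between -0.029 and -0.023 m and x of spacer_c in the frame of gap between -0.015 and 0.015 m and y of spacer_c in the frame of gap between -0.003 and 0.003 m and angle between the x axis of spacer_c and the x axis of gap, either way round below 0.05 rad and angle between spacer_c's own z axis and vertical below 0.06 rad and linear speed of spacer_c below 0.02 m/s)) and (horizontal distance between roller1 and pin1 below 0.007 m or horizontal distance between roller1 and pin2 below 0.007 m or horizontal distance between roller1 and pin3 below 0.007 m) and height (world z) of roller1 between 0.014 and 0.024 m and angle between each of roller1, roller2, roller3's own z axis and vertical below 0.1 rad and (horizontal distance between roller2 and pin1 below 0.007 m or horizontal distance between roller2 and pin2 below 0.007 m or horizontal distance between roller2 and pin3 below 0.007 m) and height (world z) of roller2 between 0.014 and 0.024 m and (horizontal distance between roller3 and pin1 below 0.007 m or horizontal distance between roller3 and pin2 below 0.007 m or horizontal distance between roller3 and pin3 below 0.007 m) and height (world z) of roller3 between 0.014 and 0.024 m and value of joint crank below 1.5 rad), for 0.2 s.
2. the crank has been turned counter-clockwise through its full turn to the end stop, with spacer and rollers in place (((z of spacer_a in the frame of gap between -0.029 and -0.023 m and x of spacer_a in the frame of gap between -0.015 and 0.015 m and y of spacer_a in the frame of gap between -0.003 and 0.003 m and angle between the x axis of spacer_a and the x axis of gap, either way round below 0.05 rad and angle between spacer_a's own z axis and vertical below 0.06 rad and linear speed of spacer_a below 0.02 m/s) or (z of spacer_b in the frame of gap between -0.029 and -0.023 m and x of spacer_b in the frame of gap between -0.015 and 0.015 m and y of spacer_b in the frame of gap between -0.003 and 0.003 m and angle between the x axis of spacer_b and the x axis of gap, either way round below 0.05 rad and angle between spacer_b's own z axis and vertical below 0.06 rad and linear speed of spacer_b below 0.02 m/s) or (z of spacer_c in the frame of gap between -0.029 and -0.023 m and x of spacer_c in the frame of gap between -0.015 and 0.015 m and y of spacer_c in the frame of gap between -0.003 and 0.003 m and angle between the x axis of spacer_c and the x axis of gap, either way round below 0.05 rad and angle between spacer_c's own z axis and vertical below 0.06 rad and linear speed of spacer_c below 0.02 m/s)) and (horizontal distance between roller1 and pin1 below 0.007 m or horizontal distance between roller1 and pin2 below 0.007 m or horizontal distance between roller1 and pin3 below 0.007 m) and height (world z) of roller1 between 0.014 and 0.024 m and angle between each of roller1, roller2, roller3's own z axis and vertical below 0.1 rad and (horizontal distance between roller2 and pin1 below 0.007 m or horizontal distance between roller2 and pin2 below 0.007 m or horizontal distance between roller2 and pin3 below 0.007 m) and height (world z) of roller2 between 0.014 and 0.024 m and (horizontal distance between roller3 and pin1 below 0.007 m or horizontal distance between roller3 and pin2 below 0.007 m or horizontal distance between roller3 and pin3 below 0.007 m) and height (world z) of roller3 between 0.014 and 0.024 m and value of joint crank above 6.3 rad), for 0.2 s.
At the end, for the whole second after the job is handed in: The snug spacer rests by its shoulders on the jaws (height 3 mm, 15 mm along, 3 mm across, 0.05 rad), the other two are in the tray, every roller is upright on its own pin (7 mm off-axis, 5 mm in height), and the crank rests beyond 6.3 rad ((((z of spacer_a in the frame of gap between -0.029 and -0.023 m and x of spacer_a in the frame of gap between -0.015 and 0.015 m and y of spacer_a in the frame of gap between -0.003 and 0.003 m and angle between the x axis of spacer_a and the x axis of gap, either way round below 0.05 rad and angle between spacer_a's own z axis and vertical below 0.06 rad and linear speed of spacer_a below 0.02 m/s) and (x of spacer_b in the frame of tray between -0.06 and 0.06 m and y of spacer_b in the frame of tray between -0.08 and 0.08 m and height (world z) of spacer_b below 0.03 m and linear speed of spacer_b below 0.02 m/s) and (x of spacer_c in the frame of tray between -0.06 and 0.06 m and y of spacer_c in the frame of tray between -0.08 and 0.08 m and height (world z) of spacer_c below 0.03 m and linear speed of spacer_c below 0.02 m/s)) or ((z of spacer_b in the frame of gap between -0.029 and -0.023 m and x of spacer_b in the frame of gap between -0.015 and 0.015 m and y of spacer_b in the frame of gap between -0.003 and 0.003 m and angle between the x axis of spacer_b and the x axis of gap, either way round below 0.05 rad and angle between spacer_b's own z axis and vertical below 0.06 rad and linear speed of spacer_b below 0.02 m/s) and (x of spacer_a in the frame of tray between -0.06 and 0.06 m and y of spacer_a in the frame of tray between -0.08 and 0.08 m and height (world z) of spacer_a below 0.03 m and linear speed of spacer_a below 0.02 m/s) and (x of spacer_c in the frame of tray between -0.06 and 0.06 m and y of spacer_c in the frame of tray between -0.08 and 0.08 m and height (world z) of spacer_c below 0.03 m and linear speed of spacer_c below 0.02 m/s)) or ((z of spacer_c in the frame of gap between -0.029 and -0.023 m and x of spacer_c in the frame of gap between -0.015 and 0.015 m and y of spacer_c in the frame of gap between -0.003 and 0.003 m and angle between the x axis of spacer_c and the x axis of gap, either way round below 0.05 rad and angle between spacer_c's own z axis and vertical below 0.06 rad and linear speed of spacer_c below 0.02 m/s) and (x of spacer_a in the frame of tray between -0.06 and 0.06 m and y of spacer_a in the frame of tray between -0.08 and 0.08 m and height (world z) of spacer_a below 0.03 m and linear speed of spacer_a below 0.02 m/s) and (x of spacer_b in the frame of tray between -0.06 and 0.06 m and y of spacer_b in the frame of tray between -0.08 and 0.08 m and height (world z) of spacer_b below 0.03 m and linear speed of spacer_b below 0.02 m/s))) and (horizontal distance between roller1 and pin1 below 0.007 m or horizontal distance between roller1 and pin2 below 0.007 m or horizontal distance between roller1 and pin3 below 0.007 m) and height (world z) of roller1 between 0.014 and 0.024 m and angle between each of roller1, roller2, roller3's own z axis and vertical below 0.1 rad and (horizontal distance between roller2 and pin1 below 0.007 m or horizontal distance between roller2 and pin2 below 0.007 m or horizontal distance between roller2 and pin3 below 0.007 m) and height (world z) of roller2 between 0.014 and 0.024 m and (horizontal distance between roller3 and pin1 below 0.007 m or horizontal distance between roller3 and pin2 below 0.007 m or horizontal distance between roller3 and pin3 below 0.007 m) and height (world z) of roller3 between 0.014 and 0.024 m and value of joint crank above 6.3 rad and velocity of joint crank below 0.1 rad/s); the robot touches nothing.
It fails at once if a bystander (screwdriver, jar, tape, brush, mug or wrench) is moved more than 40 mm (distance of any of screwdriver, jar, tape, brush, mug, wrench from where it was at the start of the episode above 0.04 m).
Of roller1, roller2, roller3 only 1 to 3 are there at a start; the rules pass over those that are not, and their reading is None.
At some moment in a run one of roller1, roller2, roller3 may be knocked a few centimetres aside while the robot is not near it.
It also fails if it takes over 210 s, if anything falls off the work surface, if the arm or the gripper's body presses on something with over 40 N, if the wrist force passes 120 N, or if a joint passes its speed limit or range.

ROBOT

A 6-joint arm with a two-finger parallel gripper is mounted at the origin on the work surface. World frame = base frame: x ahead of the robot, y to its left, z up, the work surface at z = 0. Lengths are in m, angles in rad, forces in N, time in s.
With the tool pointing down it reaches from about 0.375 to 0.975 m from the base axis. Payload 3.8 kg.
Tool frame: the origin (TCP) lies midway between the tips of the shut fingers; the grasp point (between the pads) lies 19 mm behind it; z points along the fingers, y is the direction in which the jaws open and shut (so a half turn about z gives the same grasp; the last joint's range is limited). The gripper opens to 85 mm and grips with 20 to 120 N. Pads are 22 mm wide; open, the fingers measure 114 mm over their backs; the gripper's body (76 mm by 85 mm) begins 54 mm behind the grasp point. The pads swing forward as they close: fully open they stand 13 mm farther back than shut.
Start: joints at [1.303, 0.264, 1.604, -0, 1.274, -0.037], TCP at [0.154, 0.657, 0.211] pointing down, gripper open.
Joint ranges: [-2.63, 2.63], [-0.94, 2.18], [0.31, 2.57], [-1.31, 4.45], [0, 2.66], [-2.55, 2.55]. Speed limits (rad/s): [2.57, 2.57, 3.14, 3.14, 3.14, 3.14].

INTERFACE

Orientations are given as a rotation vector (axis times angle).
In Python, from workcell import bot gives the robot as it stands. The module is installed in compiled form; this text tells all that it offers.
- The arm moves only by the tool move_arm, never from a script. Its argument "steps" is a list of rows, each a list of 5 numbers: the shift along the tool's x, y, z in mm, then the turn about the tool's z in degrees, then the opening in per cent of the stroke, from 0 (shut) to 100 (fully open). In form: [[tx, ty, tz, turn, claw], ...]. A call has 1 to 20 rows; each row is the pose to reach, as a shift and turn from the pose commanded when the call began, along the tool's axes at that moment; what a row does not reach only later rows make up. A row lasts 1/10 s, in which the tool goes at most 50 mm and 8.59 degrees, less where a joint would pass 70% of its speed; a pose out of reach is approached as far as the arm can. A call with a gripper value outside its range is refused whole. The fingers move at their own pace and stop on an object; "newtons" is the grip in N (left out, the last holds). Time passes only in rows, so rows that repeat a pose let the fingers close. It gives the time, the measured TCP pose, the force and the opening at its end, in the units of the state.
- bot.read_state(): the state, without advancing time (a new reading comes with each control period).
- bot.read_camera(name): name is "scene" or "top" or "wrist"; returns a dict with "pixels" (384x512x3 uint8, red, green, blue), "depth" (384x512 float32, m along the optical axis (not along the pixel's ray), 0 where there is no reading), "fovy" (degrees; the focal length in pixels is half the picture's height over the tangent of half this angle, whatever the lens; pixels are square), "cx", "cy" (the principal point, pixels), "xyz" and "attitude" of the camera in the world. Camera axes: x right, y up, looking along -z (the intrinsics and any distortion apply to the point x, -y, -z); pixel columns grow to the right and rows downward; lengths in m; the calibration is good to about 2 mm. A picture is of the moment at which its call begins.
- bot.finish_job(): hands the job in, once; it reports no verdict.
The state is a dict: "time": time; "q": joint angles; "joint_vel": joint speeds; "joint_torque": joint torques, N m; "tool_pos": TCP position; "tcp_rot": TCP orientation; "wrist_force": force on the tool from outside, world axes, zero at the start; "torque": the same for the moment, N m; "width": opening from 0.0 (shut) to 1.0 (fully open).
Only numpy, scipy, OpenCV 4.12 (cv2) and the standard library are available. Lean on these libraries where they do the work, as an engineer would, in place of code of your own. Each camera call takes 0.05 s, during which the arm holds its last target.

## Working session

There is one attempt and no reset: what is moved stays moved. The work goes in short steps, Python scripts to look and compute and a tool call to move; the robot and the scene stay as the last step left them, time stands still between calls to the robot, and variables do not carry over. Pictures are saved under pics/ and viewed, and the job is handed in when it is done.

Besides the shell and the picture viewer there is one more tool, called after "Emit:" in YAML: its name, and indented under it one key for each argument. move_arm: Moves the arm, as the interface text tells. Its arguments: {"type":"object","properties":{"steps":{"type":"array","items":{"type":"array","items":{"type":"number"}}},"newtons":{"type":"number"}},"required":["steps"]}

```bash
ls; mkdir -p pics
cat > h.py <<'E'
import numpy as np, cv2
from workcell import bot
from scipy.spatial.transform import Rotation as R
def cam(n):
    c=bot.read_camera(n); return c
def rot(a):
    a=np.array(a,float)
    return a if a.shape==(3,3) else (R.from_rotvec(a).as_matrix() if a.size==3 else R.from_quat(a).as_matrix())
def save(c,name): cv2.imwrite('pics/'+name+'.png',cv2.cvtColor(c['pixels'],cv2.COLOR_RGB2BGR))
E
python3 - <<'E'
from h import *
print(bot.read_state())
for n in ['scene','top','wrist']:
    c=cam(n); save(c,n+'0'); print(n,{k:v for k,v in c.items() if k not in('pixels','depth')})
    np.savez('/tmp/'+n+'0.npz',**{k:v for k,v in c.items()})
E
```

```text
pics
{'time': 0.0, 'q': array([ 1.30305311e+00,  2.64739337e-01,  1.60536338e+00, -6.42672009e-06,
        1.27371813e+00, -3.68985699e-02]), 'joint_vel': array([ 0.00084943, -0.00060537,  0.00147816,  0.00149203,  0.00069955,
       -0.00045965]), 'joint_torque': array([-8.15165322e-05, -5.15097892e+01, -3.67324662e+01,  2.14053603e-04,
        1.27285451e-02, -6.36932374e-07]), 'tool_pos': array([0.1542371 , 0.65634347, 0.20927713]), 'tcp_rot': array([-0.36176392, -3.12035788,  0.00346061]), 'wrist_force': array([-0.38206581,  0.14510851,  1.15983942]), 'torque': array([ 0.01461167, -0.00276138,  0.03654244]), 'width': 0.9969626831602565}
scene {'fovy': 42.22634521868616, 'cx': 267.471858954582, 'cy': 186.2772967998436, 'xyz': array([ 1.33094787, -0.51948604,  1.38598329]), 'attitude': array([0.57875363, 0.34782945, 0.98795652])}
top {'fovy': 56.82360810576424, 'cx': 259.0307002377025, 'cy': 187.86812769802998, 'xyz': array([ 0.36770965, -0.03131418,  1.15328978]), 'attitude': array([ 0.10821022, -0.08439366, -1.56494702])}
wrist {'fovy': 59.59171933651717, 'cx': 254.89553472494023, 'cy': 186.09224607736607, 'xyz': array([0.07812235, 0.67571555, 0.37253361]), 'attitude': array([-0.2620256 , -0.20671014,  1.33112873])}
```

View pics/scene0.png

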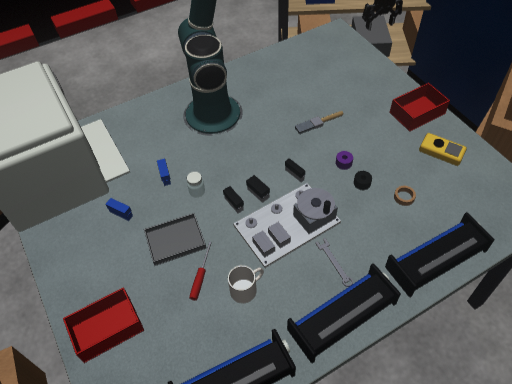

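View pics/top0.png

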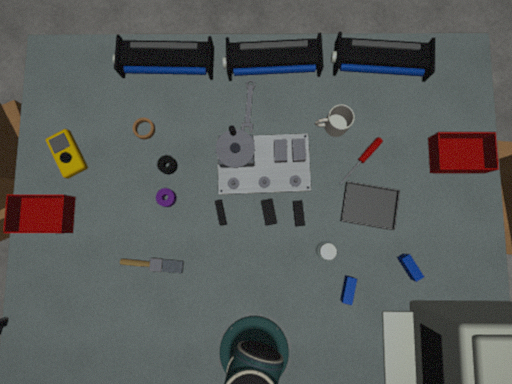

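View pics/wrist0.png

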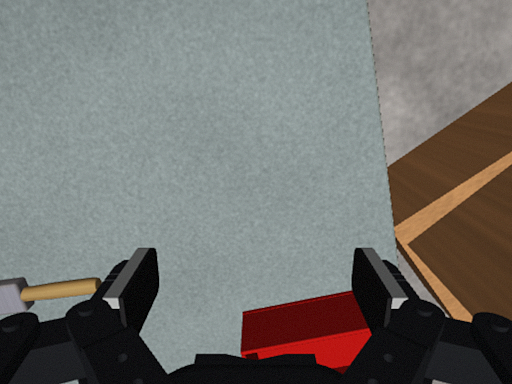

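```bash
cat >> h.py <<'E'
def f(c): return c['pixels'].shape[0]/2/np.tan(np.radians(c['fovy'])/2)
def ray(c,u,v):
    F=f(c); d=np.array([(u-c['cx'])/F,-(v-c['cy'])/F,-1.0]); return np.array(c['xyz']), rot(c['attitude'])@d
def onz(c,u,v,z):
    o,d=ray(c,u,v); return o+d*(z-o[2])/d[2]
def proj(c,p):
    q=rot(c['attitude']).T@(np.array(p)-c['xyz']); F=f(c); return np.array([c['cx']+F*q[0]/-q[2], c['cy']-F*q[1]/-q[2]])
def cloud(c):
    F=f(c); h,w=c['depth'].shape; u,v=np.meshgrid(np.arange(w),np.arange(h)); D=c['depth']
    P=np.stack([(u-c['cx'])/F*D,-(v-c['cy'])/F*D,-D],-1)
    return P@rot(c['attitude']).T+c['xyz']
def blobs(m,amin=30):
    n,l,s,ce=cv2.connectedComponentsWithStats(m.astype(np.uint8)); 
    return [(l==i,s[i],ce[i]) for i in range(1,n) if s[i][4]>=amin]
E
python3 - <<'E'
from h import *
for n in ['top','scene']:
    c=dict(np.load(f'/tmp/{n}0.npz')); c['fovy']=float(c['fovy'])
    P=cloud(c); 
    z=P[...,2]; ok=c['depth']>0
    print(n, 'depth ok',ok.mean(),'bench z', np.median(z[ok]))
    px=c['pixels'].astype(int); mx=px.max(-1)
    reg=(P[...,0]>0.3)&(P[...,0]<0.75)&(P[...,1]>-0.4)&(P[...,1]<0.45)&ok
    m=(z>0.01)&reg
    for b,s,ce in blobs(m,25):
        hi=np.percentile(z[b],95); t=b&(z>hi-0.006)
        print(ce.round(1),s[4],'ztop',hi.round(4),'topcentre',P[t].mean(0).round(4),px[t].mean(0).round(0))
s=bot.read_state(); c=dict(np.load('/tmp/wrist0.npz')); T=rot(s['tcp_rot']); print(T.round(3)); print('cam in tool',T.T@(c['xyz']-s['tool_pos'])); print((T.T@rot(c['attitude'])).round(3))
c=dict(np.load('/tmp/top0.npz')); im=cv2.cvtColor(c['pixels'],cv2.COLOR_RGB2BGR)[110:270,120:410]; cv2.imwrite('pics/topcrop.png',cv2.resize(im,None,fx=2.7,fy=2.7,interpolation=cv2.INTER_CUBIC))
E
```

```text
top depth ok 0.9959971110026041 bench z 0.000612474544248176
[336.7 122.9] 434 ztop 0.0906 topcentre [ 0.7118 -0.2692  0.0895] [142. 144. 137.]
[143.6 127.3] 216 ztop 0.0275 topcentre [0.7073 0.3689 0.0246] [115.  91.  65.]
[262.6 162.1] 5422 ztop 0.0995 topcentre [0.6224 0.0582 0.0999] [ 96.  97. 102.]
[365.1 155. ] 260 ztop 0.0273 topcentre [ 0.631  -0.3716  0.0246] [121.  19.  15.]
[167.1 163.9] 294 ztop 0.0393 topcentre [0.5844 0.2843 0.0365] [28. 29. 29.]
[355.8 202.1] 218 ztop 0.0281 topcentre [ 0.4608 -0.3232  0.0256] [83. 84. 83.]
[165.9 196.8] 298 ztop 0.0398 topcentre [0.477  0.2851 0.0368] [ 86.  45. 109.]
[220.8 211.7] 202 ztop 0.0552 topcentre [0.4291 0.1053 0.0522] [36. 37. 37.]
[268.9 211.2] 317 ztop 0.0556 topcentre [ 0.4302 -0.0457  0.0524] [39. 39. 40.]
[298.7 212.5] 262 ztop 0.0549 topcentre [ 0.4281 -0.1382  0.0523] [40. 41. 41.]
[326.  248.4] 244 ztop 0.0835 topcentre [ 0.3165 -0.2215  0.0805] [161. 165. 162.]
scene depth ok 0.9959869384765625 bench z 9.718136044001291e-05
[344.  159.3] 247 ztop 0.04 topcentre [0.4778 0.2819 0.0371] [ 80.  43. 109.]
[294.6 169.1]
[... 284 characters left out ...]
0534] [29. 30. 31.]
[288.4 222.5] 4641 ztop 0.1005 topcentre [0.6252 0.0543 0.1021] [ 99. 101. 109.]
[233.3 198.6] 282 ztop 0.0559 topcentre [ 0.4275 -0.1399  0.0532] [29. 30. 32.]
[404.5 194.9] 215 ztop 0.0286 topcentre [0.7107 0.3645 0.0255] [121.  93.  69.]
[184.6 233.4] 318 ztop 0.0303 topcentre [ 0.4604 -0.3285  0.0274] [74. 76. 78.]
[199.6 276.3] 266 ztop 0.0277 topcentre [ 0.6309 -0.3724  0.025 ] [128.  32.  31.]
[242. 278.] 555 ztop 0.0913 topcentre [ 0.7114 -0.2672  0.0898] [156. 156. 153.]
[[-0.973  0.229 -0.001]
 [ 0.229  0.973 -0.002]
 [ 0.    -0.002 -1.   ]]
cam in tool [ 0.07849535  0.00100169 -0.16303508]
[[ 0.002  0.952  0.305]
 [ 1.    -0.002 -0.002]
 [-0.001  0.305 -0.952]]
```

View pics/topcrop.png

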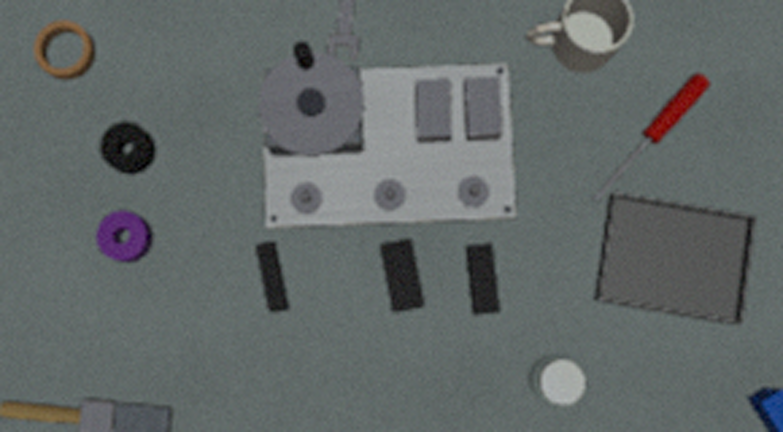

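```bash
cat >> h.py <<'E'
def go(x,y,z,xdir=None):
    """shift in tool axes (mm) and turn (deg) to TCP x,y,z with tool x axis along heading xdir (rad, world)"""
    s=bot.read_state(); T=rot(s['tcp_rot']); d=T.T@(np.array([x,y,z])-s['tool_pos'])*1000
    h=np.arctan2(T[1,0],T[0,0]); 
    turn=None
    if xdir is not None:
        # tool z is down: + turn about tool z lowers heading
        turn=np.degrees(-(xdir-h)); turn=(turn+180)%360-180
        if turn>90: turn-=180
        if turn<-90: turn+=180
    print('t',round(s['time'],2),'pos',s['tool_pos'].round(4),'head',round(np.degrees(h),2),'tilt',T[:,2].round(4),'F',s['wrist_force'].round(1),'w',round(s['width'],3)); print('GO',d.round(1),'turn',turn)
E
python3 -c "
from h import *
go(0.50,0.05,0.25,np.pi)"
```

```text
t 0.15 pos [0.1542 0.6565 0.2095] head 166.78 tilt [-5.0e-04 -1.8e-03 -1.0e+00] F [-0.3 -0.2  0.3] w 1.0
GO [-475.3 -511.4  -39.6] turn -13.222023476625935
```

Emit:
move_arm:
  steps:
    - [-30, -32, -5, -2, 100]
    - [-60, -64, -10, -4, 100]
    - [-90, -97, -20, -6, 100]
    - [-120, -129, -30, -8, 100]
    - [-150, -161, -40, -10, 100]
    - [-180, -194, -40, -12, 100]
    - [-210, -226, -40, -13.2, 100]
    - [-240, -258, -40, -13.2, 100]
    - [-270, -290, -40, -13.2, 100]
    - [-300, -323, -40, -13.2, 100]
    - [-330, -355, -40, -13.2, 100]
    - [-360, -387, -40, -13.2, 100]
    - [-390, -420, -40, -13.2, 100]
    - [-420, -452, -40, -13.2, 100]
    - [-450, -484, -40, -13.2, 100]
    - [-475, -511, -40, -13.2, 100]
    - [-475, -511, -40, -13.2, 100]
    - [-475, -511, -40, -13.2, 100]
    - [-475, -511, -40, -13.2, 100]

```text
time: 2.05
tool_pos: [0.4993, 0.0516, 0.2503]
tcp_rot: [-0.0, -3.141, -0.001]
wrist_force: [0.3, -0.2, 0.3]
width: 1.003
```

```bash
cat > look.py <<'E'
import sys
from h import *
c=cam('wrist'); np.savez('/tmp/'+sys.argv[1]+'.npz',**c); save(c,sys.argv[1]); go(0.5,0,0.25,np.pi)
E
python3 look.py w1
```

```text
t 2.1 pos [0.4993 0.0519 0.2504] head -179.96 tilt [-5.e-04  4.e-04 -1.e+00] F [-1.2  0.6 -0.5] w 0.998
GO [ -0.7 -51.9   0.4] turn 0.04351907109145259
```

View pics/w1.png

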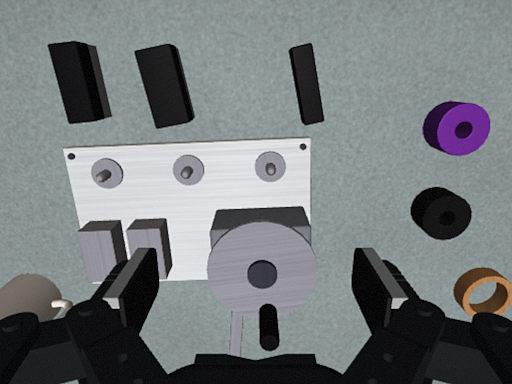

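Emit:
move_arm:
  steps:
    - [20, -40, 0, 0, 100]
    - [40, -80, 0, 0, 100]
    - [70, -120, 0, 0, 100]
    - [70, -130, 0, 0, 100]
    - [70, -130, 0, 0, 100]
    - [70, -130, 0, 0, 100]
    - [70, -130, 0, 0, 100]

```text
time: 2.8
tool_pos: [0.4305, -0.0776, 0.2506]
tcp_rot: [-0.002, 3.141, 0.001]
wrist_force: [0.0, 0.4, 0.3]
width: 0.998
```

```bash
python3 look.py w2
```

```text
t 2.85 pos [ 0.4305 -0.0777  0.2506] head -179.9 tilt [ 0.e+00  5.e-04 -1.e+00] F [-0.5  0.3 -0. ] w 0.999
GO [-69.6  77.6   0.6] turn 0.10162160775951179
```

View pics/w2.png

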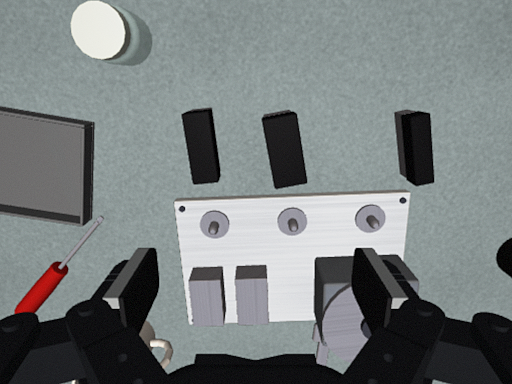

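```bash
cat > m.py <<'E'
import sys
from h import *
def load(n):
    c=dict(np.load(f'/tmp/{n}.npz')); c['fovy']=float(c['fovy']); return c
for n in sys.argv[1:]:
    c=load(n); P=cloud(c); ok=c['depth']>0; px=c['pixels'].astype(int); z=P[...,2]; mx=px.max(-1)
    print('==',n,'bench',np.median(z[ok&(abs(z)<.01)]).round(4))
    # spacers / black things: top faces
    band=ok&(z>0.044)&(z<0.062)&(mx<70)&(P[...,0]<0.52)
    for b,s,ce in blobs(band,200):
        t=b&(abs(z-np.median(z[b]))<0.006)
        zt=np.median(z[t]); cs,_=cv2.findContours(t.astype(np.uint8),cv2.RETR_EXTERNAL,cv2.CHAIN_APPROX_NONE)
        q=max(cs,key=cv2.contourArea)[:,0]; W=np.array([onz(c,u,v,zt)[:2] for u,v in q]).astype(np.float32)
        r=cv2.minAreaRect(W*1000); print('dark z',zt.round(4),'rect',np.round(r[0],1),np.round(r[1],1),round(r[2],1),'px',ce.round(0))
    jw=ok&(z>0.044)&(z<0.054)&(mx>=60)&(P[...,0]>0.5)&(P[...,1]<0)
    for b,s,ce in blobs(jw,200):
        zt=np.median(z[b]); cs,_=cv2.findContours(b.astype(np.uint8),cv2.RETR_EXTERNAL,cv2.CHAIN_APPROX_NONE)
        q=max(cs,key=cv2.contourArea)[:,0]; W=np.array([onz(c,u,v,zt)[:2] for u,v in q]).astype(np.float32)
        r=cv2.minAreaRect(W*1000); print('jaw z',zt.round(4),'rect',np.round(r[0],1),np.round(r[1],1),round(r[2],1),'px',ce.round(0))
    # plate
    pl=ok&(z>0.009)&(z<0.0175)&(mx>120)
    for b,s,ce in blobs(pl,2000):
        cs,_=cv2.findContours(b.astype(np.uint8),cv2.RETR_EXTERNAL,cv2.CHAIN_APPROX_NONE)
        q=max(cs,key=cv2.contourArea)[:,0]; W=np.array([onz(c,u,v,np.median(z[b]))[:2] for u,v in q]).astype(np.float32)
        r=cv2.minAreaRect(W*1000); print('plate z',np.median(z[b]).round(4),np.round(r[0],1),np.round(r[1],1),round(r[2],2))
        # holes inside: discs
        h=cv2.fillPoly(np.zeros(b.shape,np.uint8),[q],1).astype(bool)&~b
        h=cv2.morphologyEx(h.astype(np.uint8),cv2.MORPH_OPEN,np.ones((3,3)))
        for bb,ss,cc in blobs(h,150):
            d=bb&(z>0.0165)&(z<0.0215); d2=bb&(z>0.03)
            print('  disc px',cc.round(1),ss[4],'z',np.median(z[bb]).round(4),'c@19',onz(c,*cc,.019).round(4), 'pintop',(P[d2].mean(0).round(4),P[d2][:,2].max().round(4)) if d2.sum() else None)
    ro=ok&(z>0.028)&(z<0.042)&(mx<70)&(P[...,1]>0.15)
    for b,s,ce in blobs(ro,200):
        t=b&(z>np.percentile(z[b],90)-0.005)
        cs,_=cv2.findContours(t.astype(np.uint8),cv2.RETR_EXTERNAL,cv2.CHAIN_APPROX_NONE); q=max(cs,key=cv2.contourArea)[:,0]; zt=np.median(z[t])
        W=np.array([onz(c,u,v,zt)[:2] for u,v in q]).astype(np.float32); print('roller',zt.round(4),cv2.minEnclosingCircle(W*1000))
    wh=ok&(z>0.092)&(z<0.103)&(mx>60)
    for b,s,ce in blobs(wh,500):
        cs,_=cv2.findContours(b.astype(np.uint8),cv2.RETR_EXTERNAL,cv2.CHAIN_APPROX_NONE); q=max(cs,key=cv2.contourArea)[:,0]; zt=np.median(z[b])
        W=np.array([onz(c,u,v,zt)[:2] for u,v in q]).astype(np.float32); print('wheel',zt.round(4),cv2.minEnclosingCircle(W*1000))
    hd=ok&(z>0.142)&(z<0.156)&(mx<70)&(P[...,1]>0)
    for b,s,ce in blobs(hd,20): print('handle top',P[b].mean(0).round(4),s[4],ce)
E
python3 m.py w1 w2
```

```text
== w1 bench -0.0
dark z 0.0516 rect [ 425.8 -134. ] [78.9 31.6] 6.0 px [73. 82.]
dark z 0.0519 rect [427.1 107.1] [78.8 22.3] 12.7 px [307.  83.]
dark z 0.0518 rect [429.3 -41.9] [78.9 37.9] 11.3 px [162.  85.]
jaw z 0.0485 rect [625.2 -78.9] [71.2 41.7] 2.5 px [148. 245.]
jaw z 0.0485 rect [ 628.  -137.6] [71.5 41.8] 2.7 px [ 97. 254.]
jaw z 0.0486 rect [ 697.1 -242.2] [63.1 21.1] 48.3 px [ 24. 303.]
plate z 0.0148 [588.3 -25.4] [190.1 298.7] 2.57
  disc px [269.6 166.8] 752 z 0.0191 c@19 [0.5225 0.0714 0.019 ] pintop (array([0.5153, 0.0701, 0.0607]), np.float64(0.4135))
  disc px [187.9 170.1] 750 z 0.019 c@19 [ 0.5268 -0.0279  0.019 ] pintop (array([ 0.5249, -0.0266,  0.0405]), np.float64(0.4135))
  disc px [106.6 173.3] 767 z 0.0189 c@19 [ 0.531  -0.1272  0.019 ] pintop (array([ 0.5285, -0.1229,  0.0436]), np.float64(0.4135))
roller 0.036 ((579.784912109375, 286.350341796875), 31.016162872314453)
wheel 0.0969 ((619.161376953125, 60.739341735839844), 60.74386978149414)
handle top [0.6639 0.0674 0.1477] 311 [268.99678457 340.35369775]
== w2 bench 0.0001
dark z 0.0518 rect [ 425.  -135.3] [79.2 29.5] 5.9 px [200. 147.]
dark z 0.052 rect [428.4 -43. ] [79.3 36.9] 11.3 px [285. 150.]
dark z 0.052 rect [426.2 105.6] [79.7 24.1] 12.8 px [420. 149.]
jaw z 0.0487 rect [624.4 -79.6] [72.9 40.8] 2.6 px [251. 301.]
jaw z 0.0486 rect [ 627.2 -138. ] [72.6 41.3] 2.5 px [206. 302.]
plate z 0.0149 [587.7 -25.8] [190.5 298.6] 2.53
  disc px [369.6 218.6] 669 z 0.0192 c@19 [0.5218 0.071  0.019 ] pintop (array([0.5091, 0.0598, 0.0624]), np.float64(0.4138))
  disc px [291.5 221.6] 654 z 0.0191 c@19 [ 0.5263 -0.0285  0.019 ] pintop (array([ 0.519 , -0.0306,  0.0495]), np.float64(0.4138))
  disc px [214.  224.4] 657 z 0.0189 c@19 [ 0.5304 -0.1278  0.019 ] pintop (array([ 0.5127, -0.1228,  0.0724]), np.float64(0.4138))
wheel 0.0969 ((619.9066772460938, 34.31698226928711), 54.1873893737793)
```

```bash
python3 -c "
from h import *
go(0.4266,0.1063,0.12,np.radians(180+12.75))
go(0.4266,0.1063,0.029)"
```

```text
t 2.85 pos [ 0.4305 -0.0777  0.2506] head -179.9 tilt [ 0.e+00  5.e-04 -1.e+00] F [-0.5  0.3 -0. ] w 0.999
GO [  3.6 183.9 130.7] turn -12.648378392240488
t 2.85 pos [ 0.4305 -0.0777  0.2506] head -179.9 tilt [ 0.e+00  5.e-04 -1.e+00] F [-0.5  0.3 -0. ] w 0.999
GO [  3.6 183.9 221.7] turn None
```

Emit:
move_arm:
  steps:
    - [1, 40, 20, -5, 100]
    - [2, 80, 50, -10, 100]
    - [3, 120, 80, -12.6, 80]
    - [3.6, 160, 110, -12.6, 80]
    - [3.6, 184, 130, -12.6, 80]
    - [3.6, 184, 150, -12.6, 80]
    - [3.6, 184, 175, -12.6, 80]
    - [3.6, 184, 200, -12.6, 80]
    - [3.6, 184, 215, -12.6, 80]
    - [3.6, 184, 221.5, -12.6, 80]
    - [3.6, 184, 221.5, -12.6, 80]
    - [3.6, 184, 221.5, -12.6, 80]

```text
time: 4.05
tool_pos: [0.427, 0.1056, 0.0297]
tcp_rot: [-0.345, 3.122, 0.0]
wrist_force: [-0.6, 0.6, 1.0]
width: 0.8
```

```bash
python3 look.py w3; python3 m.py w3; python3 -c "
from h import *
go(0.4266,0.1063,0.029,np.radians(180+12.75))"
```

```text
t 4.1 pos [0.4274 0.1055 0.0301] head -167.4 tilt [ 1.8e-03  4.0e-04 -1.0e+00] F [0.1 0.1 0.6] w 0.798
GO [ -48.2 -118.8 -219.8] turn 12.604062987012583
== w3 bench -0.0001
dark z 0.0518 rect [426.1 107.6] [80.3 21.5] 12.6 px [257. 243.]
plate z 0.0145 [5.014e+02 2.000e-01] [26.1 74.9] 4.31
plate z 0.0147 [506.2  94.2] [43.8 52.7] 2.49
t 4.1 pos [0.4274 0.1055 0.0301] head -167.4 tilt [ 1.8e-03  4.0e-04 -1.0e+00] F [0.1 0.1 0.6] w 0.798
GO [0.7 0.9 1.1] turn -0.14593701298741735
```

View pics/w3.png

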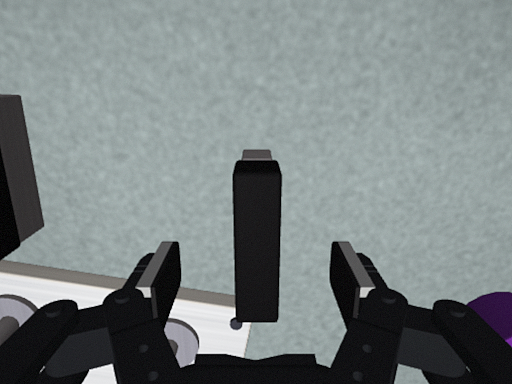

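Emit:
move_arm:
  steps:
    - [0.7, 0.9, 1, 0, 40]
    - [0.7, 0.9, 1, 0, 0]
    - [0.7, 0.9, 1, 0, 0]
    - [0.7, 0.9, 1, 0, 0]
    - [0.7, 0.9, 1, 0, 0]
    - [0.7, 0.9, 1, 0, 0]
    - [0.7, 0.9, 1, 0, 0]
    - [0.7, 0.9, 1, 0, 0]
    - [0.7, 0.9, 1, 0, 0]
  newtons: 60

```text
time: 5.0
tool_pos: [0.4258, 0.1058, 0.0288]
tcp_rot: [-0.344, 3.122, 0.0]
wrist_force: [-2.3, -0.0, 6.4]
width: 0.224
```

```bash
python3 look.py w4; python3 m.py w4
```

```text
t 5.05 pos [0.4258 0.1058 0.0288] head -167.43 tilt [ 5.e-04  2.e-04 -1.e+00] F [-2.5  0.3  6. ] w 0.217
GO [ -49.5 -119.4 -221.2] turn 12.566992897432726
== w4 bench -0.0
dark z 0.0518 rect [425.9 107.3] [80.2 22.6] 13.8 px [255. 246.]
plate z 0.0145 [512.7 -17.7] [ 56.5 118.6] 48.24
roller 0.0319 ((463.807373046875, 263.1636657714844), 13.384167671203613)
```

View pics/w4.png

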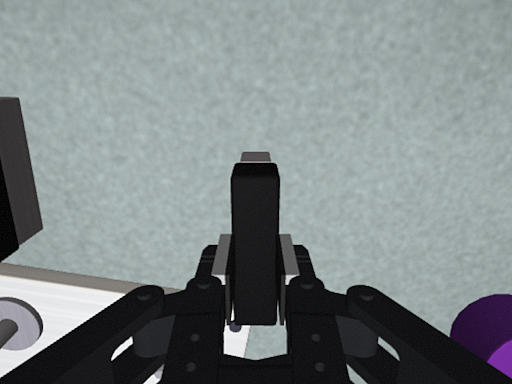

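```bash
python3 -c "
from h import *
go(0.6262,-0.1095,0.10,np.radians(182.55))"
```

```text
t 5.05 pos [0.4258 0.1058 0.0288] head -167.43 tilt [ 5.e-04  2.e-04 -1.e+00] F [-2.5  0.3  6. ] w 0.217
GO [-148.8 -253.7  -71.1] turn 10.016992897432715
```

Emit:
move_arm:
  steps:
    - [0, 0, -20, 0, 0]
    - [0, 0, -50, 0, 0]
    - [0, 0, -85, 0, 0]
    - [-10, -20, -110, 3, 0]
    - [-25, -45, -115, 6, 0]
    - [-45, -75, -115, 9, 0]
    - [-65, -110, -115, 10, 0]
    - [-85, -145, -115, 10, 0]
    - [-105, -180, -115, 10, 0]
    - [-125, -215, -115, 10, 0]
    - [-140, -240, -110, 10, 0]
    - [-148.8, -253.7, -100, 10, 0]
    - [-148.8, -253.7, -80, 10, 0]
    - [-148.8, -253.7, -71, 10, 0]
    - [-148.8, -253.7, -71, 10, 0]
    - [-148.8, -253.7, -71, 10, 0]
    - [-148.8, -253.7, -71, 10, 0]

```text
time: 6.75
tool_pos: [0.6264, -0.1092, 0.1002]
tcp_rot: [-0.071, 3.139, -0.001]
wrist_force: [-0.2, 0.7, -1.6]
width: 0.223
```

```bash
python3 look.py w5; python3 m.py w5
```

```text
t 6.8 pos [ 0.6266 -0.1093  0.1004] head -177.39 tilt [ 2.e-03 -4.e-04 -1.e+00] F [-0.7 -0.2 -2.5] w 0.216
GO [ 121.2  114.8 -149.9] turn 2.607070728962128
== w5 bench -0.0002
jaw z 0.0488 rect [ 628.2 -138.6] [70.2 40.9] 2.5 px [205. 194.]
jaw z 0.0489 rect [625.3 -79.8] [70.1 40.1] 2.7 px [302. 194.]
jaw z 0.049 rect [ 696.6 -250.9] [73.6 30. ] 59.3 px [ 62. 278.]
jaw z 0.0486 rect [ 746.9 -285.8] [47.  22.3] 51.5 px [ 20. 336.]
plate z 0.015 [589.6 -48.1] [187.5 255.2] 2.71
  disc px [230.6  50.6] 2633 z 0.019 c@19 [ 0.531  -0.1287  0.019 ] pintop (array([ 0.532, -0.128,  0.042]), np.float64(0.2632))
  disc px [377.9  51. ] 2666 z 0.0192 c@19 [ 0.5265 -0.029   0.019 ] pintop (array([ 0.5278, -0.0323,  0.042 ]), np.float64(0.2632))
wheel 0.097 ((625.83447265625, 33.122982025146484), 53.68361282348633)
```

View pics/w5.png

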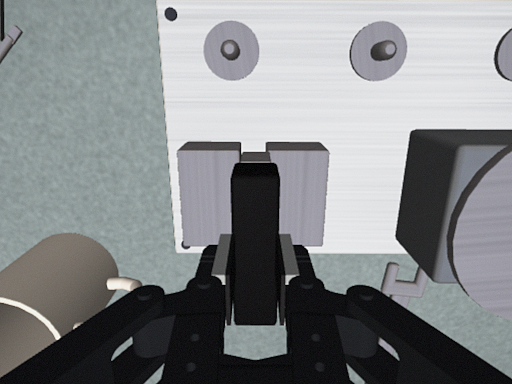

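```bash
cat > fit.py <<'E'
import sys
from h import *
from m import load
E
cat > fit.py <<'E'
import sys
from h import *
n=sys.argv[1]; c=dict(np.load(f'/tmp/{n}.npz')); c['fovy']=float(c['fovy'])
g=c['pixels'].max(-1).astype(float); P=cloud(c); z=P[...,2]
tz=float(sys.argv[2]); s=bot.read_state(); T=rot(s['tcp_rot'])
th=np.radians(2.55); ys=np.array([-np.sin(th),np.cos(th)])
# spacer edges: columns where depth z>tz-.01 in rows 175..228
for r in (180,190,200,210,220,228):
    m=np.where(abs(z[r,180:330]-tz)<0.006)[0]+180
    a,b=onz(c,m.min()-.5,r,tz),onz(c,m.max()+.5,r,tz); mid=(a+b)/2
    print(r,m.min(),m.max(),'w',np.linalg.norm(a-b).round(4),'mid',mid.round(4),'ycoord',(mid[:2]@ys).round(4))
for r in (152,156,160,165,200,230):
    m=(abs(z[r]-0.049)<0.004)&(np.arange(512)>150)&(np.arange(512)<345); i=np.where(m)[0]; k=np.argmax(np.diff(i)); l,rr=i[k],i[k+1]
    o0,o1=i.min(),i.max()
    a,b=onz(c,l+.5,r,.049),onz(c,rr-.5,r,.049); A,B=onz(c,o0-.5,r,.049),onz(c,o1+.5,r,.049)
    print('gap',r,l,rr,'w',np.linalg.norm(a-b).round(4),'ymid',((a+b)/2)[:2]@ys.round(4),'outer',np.linalg.norm(A-B).round(4),((A+B)/2)[:2]@ys)
print('tcp y',s['tool_pos'][:2]@ys)
E
python3 fit.py w5 0.1236
```

```text
180 230 279 w 0.0217 mid [ 0.5901 -0.1097  0.1236] ycoord -0.1358
190 230 279 w 0.0219 mid [ 0.5947 -0.1095  0.1236] ycoord -0.1358
200 231 278 w 0.0213 mid [ 0.5994 -0.1092  0.1236] ycoord -0.1358
210 231 278 w 0.0215 mid [ 0.6041 -0.109   0.1236] ycoord -0.1358
220 231 278 w 0.0217 mid [ 0.609  -0.1088  0.1236] ycoord -0.1358
228 231 278 w 0.0219 mid [ 0.6129 -0.1086  0.1236] ycoord -0.1358
gap 152 238 269 w 0.0195 ymid -0.1364937530478876 outer 0.0988 -0.13712951375770527
gap 156 238 270 w 0.0202 ymid -0.136162081751256 outer 0.0991 -0.1371263060864469
gap 160 238 270 w 0.0203 ymid -0.1361552850247778 outer 0.0995 -0.13712307409879793
gap 165 233 276 w 0.0276 ymid -0.13581747846443884 outer 0.0993 -0.1374480093734642
gap 200 230 279 w 0.0326 ymid -0.1357436836487608 outer 0.0993 -0.1370902264969478
gap 230 230 279 w 0.0336 ymid -0.13567653440996982 outer 0.0995 -0.1370637894264149
tcp y -0.13704037660000432
```

Emit:
move_arm:
  steps:
    - [0, -1, 8, 0, 0]
    - [0, -1, 17, 0, 0]
    - [0, -1, 18, 0, 0]
    - [0, -1, 18, 0, 0]
    - [0, -1, 18, 0, 0]

```text
time: 7.3
tool_pos: [0.626, -0.1105, 0.0809]
tcp_rot: [0.071, -3.141, -0.0]
wrist_force: [-0.2, -0.1, -1.7]
width: 0.217
```

```bash
python3 look.py w6; python3 fit.py w6 0.1055; python3 -c "
import cv2;i=cv2.imread('pics/w6.png')[120:250,160:350];cv2.imwrite('pics/w6c.png',cv2.resize(i,None,fx=4,fy=4,interpolation=cv2.INTER_CUBIC))"
```

```text
t 7.35 pos [ 0.6262 -0.1105  0.0812] head -177.42 tilt [ 2.e-04 -1.e-04 -1.e+00] F [ 0.3  0.4 -2.5] w 0.22
GO [ 121.   116.1 -168.8] turn 2.5766076512356904
180 230 279 w 0.0216 mid [ 0.5893 -0.1109  0.1055] ycoord -0.137
190 230 279 w 0.0218 mid [ 0.5939 -0.1107  0.1055] ycoord -0.137
200 231 278 w 0.0211 mid [ 0.5985 -0.1105  0.1055] ycoord -0.137
210 231 278 w 0.0213 mid [ 0.6032 -0.1103  0.1055] ycoord -0.137
220 231 278 w 0.0215 mid [ 0.608  -0.11    0.1055] ycoord -0.137
228 231 278 w 0.0217 mid [ 0.6119 -0.1099  0.1055] ycoord -0.137Traceback (most recent call last):
  File "fit.py", line 13, in <module>
    m=(abs(z[r]-0.049)<0.004)&(np.arange(512)>150)&(np.arange(512)<345); i=np.where(m)[0]; k=np.argmax(np.diff(i)); l,rr=i[k],i[k+1]
                                                                                             ~~~~~~~~~^^^^^^^^^^^^
    return _wrapfunc(a, 'argmax', axis=axis, out=out, **kwds)
    return bound(*args, **kwds)
ValueError: attempt to get argmax of an empty sequence
```

View pics/w6c.png

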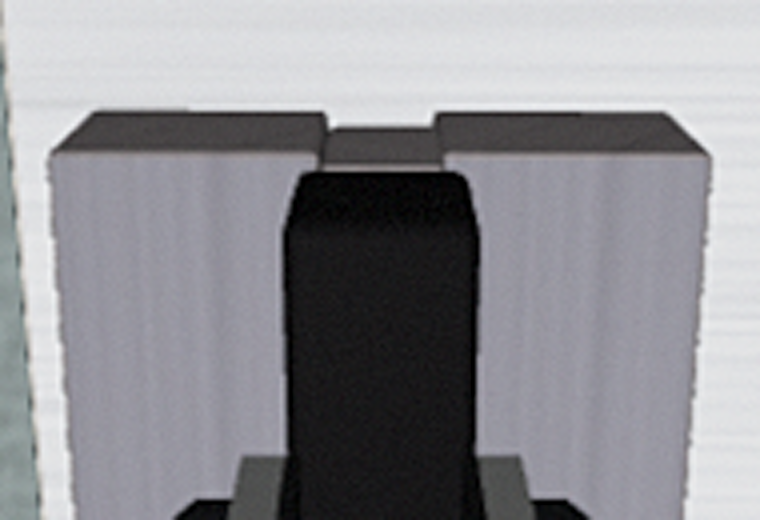

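Emit:
move_arm:
  steps:
    - [0, 0, 4, 0, 0]
    - [0, 0, 8, 0, 0]
    - [0, 0, 11, 0, 0]
    - [0, 0, 13, 0, 0]
    - [0, 0, 15, 0, 0]
    - [0, 0, 15, 0, 0]

```text
time: 7.95
tool_pos: [0.6257, -0.1104, 0.0656]
tcp_rot: [0.071, -3.14, -0.0]
wrist_force: [0.2, 0.5, -2.0]
width: 0.219
```

Emit:
move_arm:
  steps:
    - [0, 0, 4, 0, 0]
    - [0, 0, 8, 0, 0]
    - [0, 0, 11, 0, 0]
    - [0, 0, 13, 0, 0]
    - [0, 0, 14, 0, 0]
    - [0, 0, 14, 0, 0]

```text
time: 8.55
tool_pos: [0.626, -0.1105, 0.0521]
tcp_rot: [0.071, -3.141, 0.0]
wrist_force: [-0.1, -0.1, -0.9]
width: 0.219
```

Emit:
move_arm:
  steps:
    - [0, 0, 0.7, 0, 0]
    - [0, 0, 0.7, 0, 0]
    - [0, 0, 0.7, 0, 40]
    - [0, 0, 0.7, 0, 60]
    - [0, 0, 0.7, 0, 60]
    - [0, 0, -1, 0, 60]
    - [0, 0, -30, 0, 60]
    - [0, 0, -70, 0, 80]
    - [10, 0, -110, 0, 100]
    - [40, 0, -150, 0, 100]
    - [70, 0, -170, 0, 100]
    - [100, 0, -180, 0, 100]
    - [100, 0, -180, 0, 100]
    - [100, 0, -180, 0, 100]

```text
time: 9.95
tool_pos: [0.5262, -0.1151, 0.2328]
tcp_rot: [-0.07, 3.139, -0.001]
wrist_force: [0.2, 0.0, 0.5]
width: 0.999
```

```bash
python3 look.py w7; python3 m.py w7
python3 - <<'E'
from h import *
c=dict(np.load('/tmp/w7.npz')); c['fovy']=float(c['fovy']); P=cloud(c); z=P[...,2]; m=(z>0.06)&(z<0.09)&(P[...,1]<-.08)&(P[...,1]>-.14)&(P[...,0]>.5)&(P[...,0]<.69)
for b,s,ce in blobs(m,100):
    zt=np.median(z[b]); q=np.argwhere(b&(abs(z-zt)<.005))[:,::-1]; W=np.array([onz(c,u,v,zt)[:2] for u,v in q]).astype(np.float32)
    print(zt,cv2.minAreaRect(W*1000),ce)
E
```

```text
t 10.0 pos [ 0.5264 -0.115   0.2321] head -177.44 tilt [ 9.e-04 -1.e-04 -1.e+00] F [ 0.1 -0.5 -0.1] w 0.999
GO [ 21.2 116.  -17.9] turn 2.563882652183338
== w7 bench 0.0
dark z 0.0519 rect [ 425.7 -136.1] [78.9 29.1] 6.0 px [236.  51.]
dark z 0.052 rect [429.3 -44.2] [78.9 38.6] 11.3 px [331.  60.]
jaw z 0.0488 rect [ 627.4 -139.9] [70.9 38.4] 1.2 px [228. 240.]
jaw z 0.0489 rect [624.5 -78.1] [70.1 37.3] 2.5 px [282. 241.]
plate z 0.015 [587.8 -26.1] [189.5 298.8] 2.57
  disc px [241.6 153.8] 840 z 0.0191 c@19 [ 0.5309 -0.1285  0.019 ] pintop (array([ 0.5288, -0.1281,  0.0441]), np.float64(0.3958))
  disc px [328.7 154. ] 857 z 0.0192 c@19 [ 0.5265 -0.0288  0.019 ] pintop (array([ 0.5252, -0.0306,  0.0398]), np.float64(0.3958))
  disc px [415.6 154.1] 879 z 0.0193 c@19 [0.522  0.0708 0.019 ] pintop (array([0.5183, 0.0607, 0.0526]), np.float64(0.3958))
wheel 0.0971 ((617.9663696289062, 60.519248962402344), 61.138694763183594)
0.07468563835551165 ((626.233154296875, -108.66850280761719), (80.91020965576172, 21.553823471069336), 2.1666183471679688) [254.82849239 249.50207469]
```

View pics/w7.png

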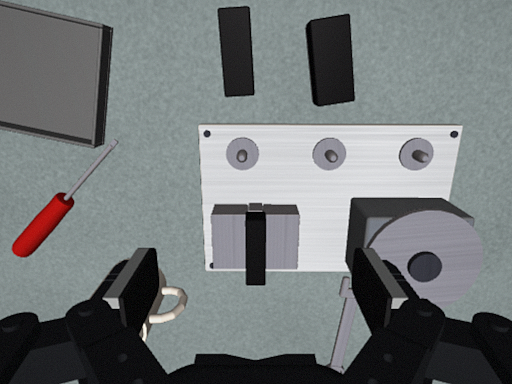

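```bash
python3 -c "
from h import *
go(0.52,0.285,0.25,np.radians(182.55))"
```

```text
t 10.0 pos [ 0.5264 -0.115   0.2321] head -177.44 tilt [ 9.e-04 -1.e-04 -1.e+00] F [ 0.1 -0.5 -0.1] w 0.999
GO [-11.5 399.9 -17.9] turn 0.01388265218338347
```

Emit:
move_arm:
  steps:
    - [0, 40, -18, 0, 100]
    - [-2, 80, -18, 0, 100]
    - [-3, 120, -18, 0, 100]
    - [-4, 160, -18, 0, 100]
    - [-5, 200, -18, 0, 100]
    - [-6, 240, -18, 0, 100]
    - [-8, 280, -18, 0, 100]
    - [-9, 320, -18, 0, 100]
    - [-10, 360, -18, 0, 100]
    - [-11, 400, -18, 0, 100]
    - [-11, 400, -18, 0, 100]
    - [-11, 400, -18, 0, 100]
    - [-11, 400, -18, 0, 100]

```text
time: 11.3
tool_pos: [0.5192, 0.2845, 0.249]
tcp_rot: [0.07, -3.139, 0.002]
wrist_force: [-0.4, -0.3, -0.3]
width: 1.0
```

```bash
python3 look.py w8; python3 m.py w8
```

```text
t 11.35 pos [0.5193 0.2842 0.2493] head -177.47 tilt [-0.001 -0.001 -1.   ] F [ 0.2 -0.2  0.8] w 0.999
GO [  31.8 -283.1   -0.4] turn 2.5265857943721812
== w8 bench -0.0
plate z 0.0146 [585.4  46.9] [188.8 157.1] 2.56
  disc px [ 74.5 142.7] 837 z 0.0189 c@19 [0.5226 0.0727 0.019 ] pintop (array([0.5211, 0.0776, 0.0436]), np.float64(0.4123))
roller 0.0358 ((581.6062622070312, 287.92559814453125), 29.702468872070312)
wheel 0.0966 ((619.2459106445312, 61.43513870239258), 60.9985466003418)
handle top [0.6596 0.0683 0.1459] 112 [ 17.71428571 310.30357143]
```

View pics/w8.png

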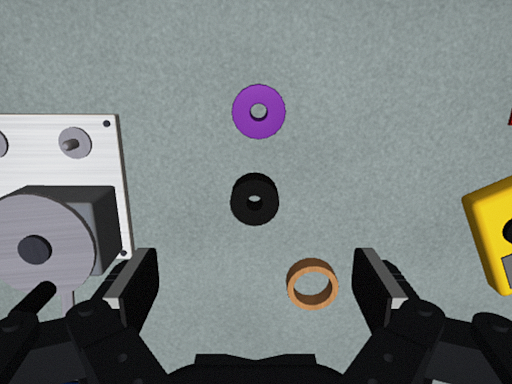

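```bash
python3 -c "
from h import *
go(0.5816,0.2866,0.004,np.radians(182.55))"
```

```text
t 11.35 pos [0.5193 0.2842 0.2493] head -177.47 tilt [-0.001 -0.001 -1.   ] F [ 0.2 -0.2  0.8] w 0.999
GO [-6.260e+01 -1.000e-01  2.453e+02] turn -0.023414205627830142
```

Emit:
move_arm:
  steps:
    - [-20, 0, 40, 0, 100]
    - [-40, 0, 80, 0, 100]
    - [-62.5, 0, 120, 0, 100]
    - [-62.5, 0, 150, 0, 100]
    - [-62.5, 0, 180, 0, 100]
    - [-62.5, 0, 200, 0, 100]
    - [-62.5, 0, 200, 0, 100]
    - [-62.5, 0, 200, 0, 100]

```text
time: 12.15
tool_pos: [0.5818, 0.2868, 0.0502]
tcp_rot: [0.068, -3.14, 0.0]
wrist_force: [1.1, 0.2, 0.3]
width: 1.002
```

```bash
python3 look.py w9; python3 m.py w9;python3 -c "
from h import *
go(0.5816,0.2866,0.004,np.radians(182.55))"
```

```text
t 12.2 pos [0.5827 0.2875 0.0515] head -177.49 tilt [ 1.8e-03  7.0e-04 -1.0e+00] F [ 0.4  0.6 -0.1] w 0.999
GO [  94.9 -283.5 -198.9] turn 2.5092882762348268
== w9 bench -0.0001
roller 0.0358 ((581.8140869140625, 287.6063232421875), 29.79879379272461)
handle top [0.567  0.255  0.1503] 2821 [117.36511875 355.58844381]
handle top [0.5641 0.3198 0.1503] 2788 [392.00394548 355.48098996]
handle top [0.5739 0.2262 0.1464] 752 [  9.82180851 360.76595745]
handle top [0.5682 0.3492 0.1465] 856 [500.21261682 360.65070093]
handle top [0.5712 0.2877 0.1492] 4186 [254.74414716 370.37314859]
t 12.2 pos [0.5827 0.2875 0.0515] head -177.49 tilt [ 1.8e-03  7.0e-04 -1.0e+00] F [ 0.4  0.6 -0.1] w 0.999
GO [ 1.2 -0.9 47.5] turn -0.040711723765184615
```

View pics/w9.png

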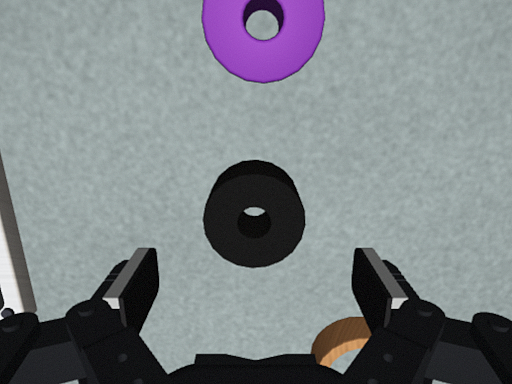

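Emit:
move_arm:
  steps:
    - [0, 0, 20, 0, 100]
    - [0, 0, 38, 0, 100]
    - [0, 0, 46, 0, 100]
    - [0, 0, 46, 0, 100]
    - [0, 0, 46, 0, 60]
    - [0, 0, 46, 0, 60]
    - [0, 0, 46, 0, 60]
    - [0, 0, 46, 0, 50]
    - [0, 0, 46, 0, 50]
    - [0, 0, 46, 0, 50]
  newtons: 40

```text
time: 13.2
tool_pos: [0.5831, 0.2886, 0.0063]
tcp_rot: [-0.071, 3.138, 0.002]
wrist_force: [-1.1, 0.4, 6.4]
width: 0.665
```

```bash
python3 look.py w10; python3 m.py w10|grep roller
```

```text
t 13.25 pos [0.5831 0.2886 0.0063] head -177.42 tilt [ 0.0032  0.0013 -1.    ] F [-1.  -0.6  6.4] w 0.663
GO [  95.2 -284.3 -244.3] turn 2.5817257518359042
roller 0.0358 ((584.1920776367188, 289.8944091796875), 32.595123291015625)
```

View pics/w10.png

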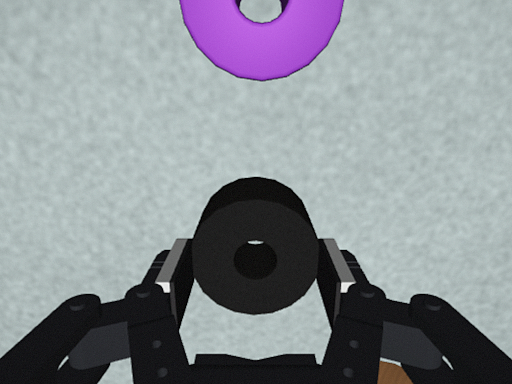

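```bash
python3 -c "
from h import *
go(0.531,-0.1299,0.10,np.radians(182.55))"
```

```text
t 13.25 pos [0.5831 0.2886 0.0063] head -177.42 tilt [ 0.0032  0.0013 -1.    ] F [-1.  -0.6  6.4] w 0.663
GO [  70.6 -415.6  -94.4] turn 0.03172575183589288
```

Emit:
move_arm:
  steps:
    - [0, 0, -20, 0, 50]
    - [0, 0, -50, 0, 50]
    - [0, 0, -90, 0, 50]
    - [10, 0, -130, 0, 50]
    - [30, -10, -155, 0, 50]
    - [50, -40, -160, 0, 50]
    - [60, -80, -160, 0, 50]
    - [65, -120, -160, 0, 50]
    - [70, -160, -160, 0, 50]
    - [70, -200, -160, 0, 50]
    - [70, -240, -160, 0, 50]
    - [70, -280, -160, 0, 50]
    - [70, -320, -160, 0, 50]
    - [70, -360, -150, 0, 50]
    - [70, -395, -120, 0, 50]
    - [70, -416, -100, 0, 50]
    - [70, -416, -94, 0, 50]
    - [70, -416, -94, 0, 50]
    - [70, -416, -94, 0, 50]

```text
time: 15.15
tool_pos: [0.5308, -0.1301, 0.0988]
tcp_rot: [-0.071, 3.14, 0.0]
wrist_force: [0.3, 0.9, -1.0]
width: 0.667
```

```bash
python3 look.py w11; python3 m.py w11;python3 -c "
from h import *
go(0.531,-0.1299,0.066,np.radians(182.55))"
```

```text
t 15.2 pos [ 0.5312 -0.13    0.0993] head -177.36 tilt [ 1.9e-03 -2.0e-04 -1.0e+00] F [ 0.6 -0.4 -1.1] w 0.665
GO [  24.9  131.3 -150.8] turn 2.6378644988401447
== w11 bench -0.0001
dark z 0.0519 rect [ 437.6 -135.1] [55.2 29.2] 6.0 px [251.  49.]
dark z 0.052 rect [436.1 -43.5] [65.5 39.7] 10.9 px [407.  55.]
jaw z 0.0489 rect [624.9 -80.1] [69.8 28.9] 2.8 px [310. 324.]
jaw z 0.0488 rect [ 636. -139.] [53.4 39.3] 2.7 px [234. 332.]
plate z 0.015 [563.5 -46.3] [140.  260.8] 2.41
  disc px [385.5 186.7] 1918 z 0.0192 c@19 [ 0.5261 -0.0291  0.019 ] pintop (array([ 0.5238, -0.0329,  0.0415]), np.float64(0.2619))
wheel 0.0968 ((589.383056640625, 26.862083435058594), 22.32802391052246)
t 15.2 pos [ 0.5312 -0.13    0.0993] head -177.36 tilt [ 1.9e-03 -2.0e-04 -1.0e+00] F [ 0.6 -0.4 -1.1] w 0.665
GO [ 0.3  0.1 33.3] turn 0.08786449884019021
```

View pics/w11.png

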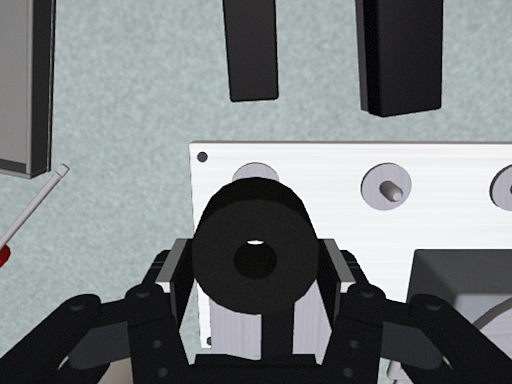

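```bash
cat > rc.py <<'E'
import sys
from h import *
n=sys.argv[1]; zt=float(sys.argv[2]); c=dict(np.load(f'/tmp/{n}.npz')); c['fovy']=float(c['fovy']); P=cloud(c); z=P[...,2]; mx=c['pixels'].max(-1)
u,v=np.meshgrid(np.arange(512),np.arange(384))
m=(abs(z-zt)<.004)&(u>190)&(u<320)&(v>180)&(v<325)&(mx<90)
b,s,ce=max(blobs(m,100),key=lambda t:t[1][4]); print('z med',np.median(z[b]))
zt=np.median(z[b]); cs,h=cv2.findContours(b.astype(np.uint8),cv2.RETR_CCOMP,cv2.CHAIN_APPROX_NONE)
for q in cs:
    if len(q)<40: continue
    W=np.array([onz(c,a,e,zt)[:2] for a,e in q[:,0]]); A=np.c_[2*W,np.ones(len(W))]; x=np.linalg.lstsq(A,(W**2).sum(1),rcond=None)[0]; print(len(q),'centre',x[:2].round(4),'r',np.sqrt(x[2]+x[0]**2+x[1]**2).round(4))
E
python3 rc.py w11 0.129
```

```text
z med 0.12827859449973206
392 centre [ 0.5298 -0.1288] r 0.0295
116 centre [ 0.5292 -0.1288] r 0.0092
```

Emit:
move_arm:
  steps:
    - [-1, 0, 20, 0, 50]
    - [-1, 0, 40, 0, 50]
    - [-1, 0, 50, 0, 50]
    - [-1, 0, 58, 0, 50]
    - [-1, 0, 63, 0, 50]
    - [-1, 0, 66, 0, 50]
    - [-1, 0, 66, 0, 50]

```text
time: 15.9
tool_pos: [0.5315, -0.1307, 0.0322]
tcp_rot: [-0.071, 3.141, -0.0]
wrist_force: [-0.1, 0.4, -1.5]
width: 0.665
```

Emit:
move_arm:
  steps:
    - [0, 0, 3, 0, 50]
    - [0, 0, 5.5, 0, 50]
    - [0, 0, 6, 0, 50]
    - [0, 0, 6, 0, 50]
    - [0, 0, 6, 0, 90]
    - [0, 0, 6, 0, 95]
    - [0, 0, 6, 0, 95]
    - [0, 0, 0, 0, 95]
    - [0, 0, -30, 0, 100]
    - [0, 0, -70, 0, 100]
    - [20, 0, -110, 0, 100]
    - [50, 0, -150, 0, 100]
    - [80, 0, -190, 0, 100]
    - [100, 0, -210, 0, 100]
    - [100, 0, -210, 0, 100]
    - [100, 0, -210, 0, 100]

```text
time: 17.5
tool_pos: [0.4317, -0.1354, 0.2429]
tcp_rot: [-0.07, 3.138, -0.001]
wrist_force: [-0.4, -0.3, -0.6]
width: 0.999
```

```bash
python3 look.py w12; python3 m.py w12
python3 - <<'E'
from h import *
c=dict(np.load('/tmp/w12.npz')); c['fovy']=float(c['fovy']); P=cloud(c); z=P[...,2]; mx=c['pixels'].max(-1)
m=(z>0.045)&(z<0.065)&(mx<75)&(P[...,0]>.47)&(P[...,0]<.58)
for b,s,ce in blobs(m,300):
    zt=np.median(z[b]); q=max(cv2.findContours((b&(abs(z-zt)<.005)).astype(np.uint8),0,1)[0],key=len)[:,0]; W=np.array([onz(c,u,v,zt)[:2] for u,v in q]).astype(np.float32); print('roller',zt,cv2.minEnclosingCircle(W*1000))
E
```

```text
t 17.55 pos [ 0.4314 -0.1351  0.2416] head -177.43 tilt [ 1.e-04  1.e-04 -1.e+00] F [ 0.2  1.4 -0.2] w 1.003
GO [-74.6 131.9  -8.4] turn 2.565889921620112
== w12 bench 0.0001
dark z 0.0519 rect [ 424.9 -136. ] [79.2 29. ] 6.0 px [253. 146.]
dark z 0.052 rect [428.3 -44.1] [79.4 38.6] 11.2 px [338. 154.]
dark z 0.0547 rect [ 510.1 -129.4] [21.1 54. ] 2.7 px [255. 223.]
jaw z 0.0487 rect [ 626.2 -139.5] [72.4 38.7] 1.8 px [243. 304.]
jaw z 0.0488 rect [623.9 -77.4] [71.2 36.4] 3.9 px [292. 304.]
jaw z 0.0489 rect [ 697.9 -242.9] [69.3 22.2] 44.1 px [161. 344.]
plate z 0.0149 [587.6 -26. ] [190.1 299.1] 2.66
  disc px [254.9 233.4] 2332 z 0.0544 c@19 [ 0.541  -0.1286  0.019 ] pintop (array([ 0.5264, -0.1294,  0.0531]), np.float64(0.4058))
  disc px [334.5 226. ] 673 z 0.0192 c@19 [ 0.5261 -0.0289  0.019 ] pintop (array([ 0.5153, -0.0356,  0.0573]), np.float64(0.4058))
  disc px [413.7 226.1] 692 z 0.0193 c@19 [0.5216 0.0708 0.019 ] pintop (array([0.5191, 0.0672, 0.0399]), np.float64(0.4058))
wheel 0.097 ((580.108154296875, 78.00687408447266), 41.34507369995117)
roller 0.05473093735215362 ((529.5254516601562, -129.54685974121094), 30.127548217773438)
roller 0.055481726262820275 ((574.640625, 84.50773620605469), 32.136940002441406)
```

View pics/w12.png

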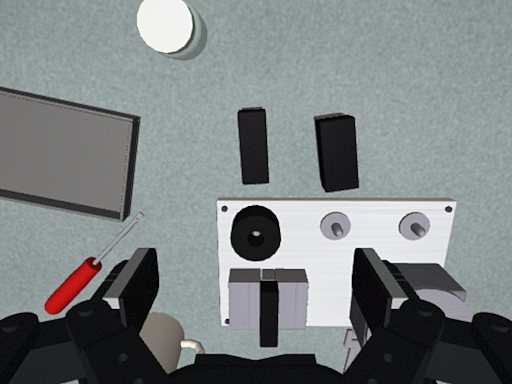

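```bash
python3 -c "
from h import *
go(0.4252,-0.1372,0.029,np.radians(186))
for n in ('top','scene'):
    c=dict(np.load(f'/tmp/{n}0.npz')); c['fovy']=float(c['fovy']); P=cloud(c); px=c['pixels'].astype(int); z=P[...,2]
    m=(P[...,0]>.36)&(P[...,0]<.57)&(P[...,1]<-.2)&(P[...,1]>-.45)&((px.max(-1)-px.min(-1))<14)&(px[...,1]<(98 if n=='top' else 110))
    m=cv2.morphologyEx(m.astype(np.uint8),cv2.MORPH_CLOSE,np.ones((5,5)))
    b,s,ce=max(blobs(m,300),key=lambda t:t[1][4]); q=max(cv2.findContours(b.astype(np.uint8),0,1)[0],key=len)[:,0]
    W=np.array([onz(c,u,v,.026)[:2] for u,v in q]).astype(np.float32); print(n,cv2.minAreaRect(W*1000),ce)
"
```

```text
t 17.55 pos [ 0.4314 -0.1351  0.2416] head -177.43 tilt [ 1.e-04  1.e-04 -1.e+00] F [ 0.2  1.4 -0.2] w 1.003
GO [  6.3  -1.8 212.6] turn -3.434110078379888
top ((472.7896423339844, -359.2046203613281), (194.0594024658203, 172.88345336914062), 80.33489227294922) [367.90805567 204.68325601]
scene ((479.4375, -364.79718017578125), (189.97360229492188, 182.80874633789062), 80.37591552734375) [176.02129673 238.66682442]
```

Emit:
move_arm:
  steps:
    - [0, -2, 40, -3, 80]
    - [6, -2, 80, -3.5, 60]
    - [6, -2, 120, -3.5, 60]
    - [6, -2, 160, -3.5, 60]
    - [6, -2, 190, -3.5, 60]
    - [6, -2, 205, -3.5, 60]
    - [6, -2, 212.5, -3.5, 60]
    - [6, -2, 212.5, -3.5, 60]
    - [6, -2, 212.5, -3.5, 60]

```text
time: 18.45
tool_pos: [0.4259, -0.1375, 0.0296]
tcp_rot: [0.167, -3.137, -0.0]
wrist_force: [-0.5, -0.6, 0.3]
width: 0.6
```

```bash
python3 look.py w13; python3 m.py w13 | head -3;python3 -c "
from h import *
go(0.4252,-0.1372,0.029,np.radians(186))"
```

```text
t 18.5 pos [ 0.4265 -0.1377  0.0302] head -173.91 tilt [ 1.2e-03 -4.0e-04 -1.0e+00] F [0.1 0.9 0.6] w 0.602
GO [ -88.   129.  -219.7] turn 6.090021185173555
== w13 bench -0.0001
dark z 0.0518 rect [ 424.  -136.3] [79.9 29.2] 6.0 px [255. 241.]
dark z 0.0519 rect [425.3 -46. ] [76.6 40.1] 11.3 px [446. 250.]
t 18.5 pos [ 0.4265 -0.1377  0.0302] head -173.91 tilt [ 1.2e-03 -4.0e-04 -1.0e+00] F [0.1 0.9 0.6] w 0.602
GO [1.2 0.7 1.2] turn 0.090021185173498
```

View pics/w13.png

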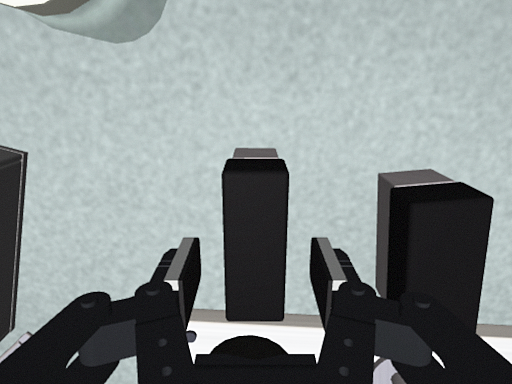

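Emit:
move_arm:
  steps:
    - [1, 0.7, 1, 0, 25]
    - [1, 0.7, 1, 0, 20]
    - [1, 0.7, 1, 0, 20]
    - [1, 0.7, 1, 0, 20]
    - [1, 0.7, 1, 0, 20]
    - [1, 0.7, 1, 0, 20]
    - [1, 0.7, 1, 0, 20]
    - [1, 0.7, -20, 0, 20]
    - [1, 0.7, -50, 0, 20]
    - [1, 0.7, -90, 0, 20]
    - [1, -10, -130, 0, 20]
    - [1, -50, -150, 0, 20]
    - [1, -90, -150, 0, 20]
    - [1, -120, -150, 0, 20]
    - [1, -120, -150, 0, 20]
    - [1, -120, -150, 0, 20]
    - [1, -120, -150, 0, 20]
  newtons: 60

```text
time: 20.2
tool_pos: [0.4365, -0.2558, 0.1787]
tcp_rot: [0.167, -3.136, -0.002]
wrist_force: [-1.0, -0.0, -2.7]
width: 0.295
```

```bash
python3 look.py w14
```

```text
t 20.25 pos [ 0.4366 -0.2557  0.1789] head -173.88 tilt [-0.0011  0.0012 -1.    ] F [ 0.2 -0.9 -3.5] w 0.293
GO [-90.2 247.6 -70.9] turn 6.118672453529484
```

View pics/w14.png

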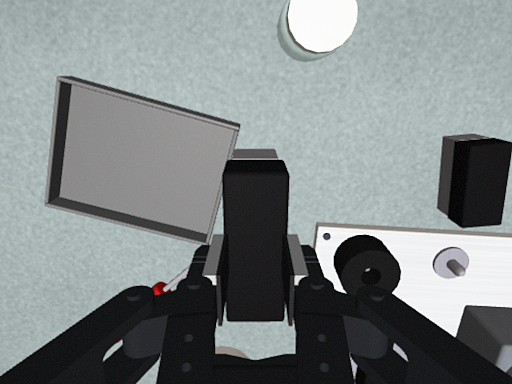

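Run:
```python
from h import *
c=dict(np.load('/tmp/w14.npz')); c['fovy']=float(c['fovy'])
Q=np.array([onz(c,u,v,.026)[:2] for u,v in [(61,77),(240,125),(209,243),(46,206)]]); print(Q.round(4)); ctr=Q.mean(0)
e=Q[1]-Q[0]+Q[2]-Q[3]; yaw=np.arctan2(e[1],e[0])-np.pi/2; print('ctr',ctr.round(4),'yaw',np.degrees(yaw),[np.linalg.norm(Q[i]-Q[(i+1)%4]).round(4) for i in range(4)])
ctr=ctr-[0,.0013]
X=np.array([np.cos(yaw),np.sin(yaw)]);Y=np.array([-X[1],X[0]])
for k in (-.042,.036):
    p=ctr+k*Y; print(p); go(p[0],p[1],.036,np.pi+yaw)
```

```text
[[ 0.3757 -0.435 ]
 [ 0.4008 -0.2717]
 [ 0.5261 -0.2923]
 [ 0.5023 -0.4581]]
ctr [ 0.4512 -0.3643] yaw -8.448583756502835 [np.float64(0.1652), np.float64(0.127), np.float64(0.1674), np.float64(0.1288)]
[ 0.44504904 -0.4071357 ]
t 20.25 pos [ 0.4366 -0.2557  0.1789] head -173.88 tilt [-0.0011  0.0012 -1.    ] F [ 0.2 -0.9 -3.5] w 0.293
GO [   7.6 -151.6  142.7] turn 14.567256210032326
[ 0.45650894 -0.32998214]
t 20.25 pos [ 0.4366 -0.2557  0.1789] head -173.88 tilt [-0.0011  0.0012 -1.    ] F [ 0.2 -0.9 -3.5] w 0.293
GO [-12.  -76.2 142.8] turn 14.567256210032326
```

Emit:
move_arm:
  steps:
    - [2, -40, 0, 5, 20]
    - [4, -80, 20, 10, 20]
    - [6, -120, 50, 14.5, 20]
    - [7.6, -151.6, 80, 14.5, 20]
    - [7.6, -151.6, 110, 14.5, 20]
    - [7.6, -151.6, 130, 14.5, 20]
    - [7.6, -151.6, 140, 14.5, 20]
    - [7.6, -151.6, 143.5, 14.5, 20]
    - [7.6, -151.6, 145, 14.5, 20]
    - [7.6, -151.6, 145, 14.5, 20]

```text
time: 21.25
tool_pos: [0.4467, -0.4088, 0.036]
tcp_rot: [0.229, 3.131, -0.002]
wrist_force: [0.2, -1.0, -2.8]
width: 0.294
```

Emit:
move_arm:
  steps:
    - [0, 0, 1.5, 0, 20]
    - [0, 0, 2.5, 0, 20]
    - [0, 0, 2.5, 0, 20]
    - [0, 0, 2.5, 0, 40]
    - [0, 0, 2.5, 0, 48]
    - [0, 0, 2.5, 0, 48]
    - [0, 0, -2, 0, 48]
    - [0, 0, -30, 0, 48]
    - [0, 0, -70, 0, 80]
    - [0, 30, -110, 0, 100]
    - [0, 70, -150, 0, 100]
    - [0, 110, -170, 0, 100]
    - [0, 110, -170, 0, 100]
    - [0, 110, -170, 0, 100]

```text
time: 22.65
tool_pos: [0.4625, -0.2994, 0.2058]
tcp_rot: [0.227, 3.131, -0.003]
wrist_force: [-0.4, 0.1, 0.3]
width: 1.005
```

```bash
python3 look.py w15; python3 m.py w15;python3 -c "
from h import *
go(0.4285,-0.0445,0.12,np.radians(191.3))"
```

```text
t 22.7 pos [ 0.4616 -0.2997  0.2044] head 171.63 tilt [-2.e-04 -6.e-04 -1.e+00] F [-0.2  0.1  0.2] w 1.003
GO [  5.7 302.1 -45.8] turn -8.370252913009807
== w15 bench 0.0
dark z 0.0511 rect [431.1 -64. ] [79.5 13.8] 5.0 px [505.  86.]
dark z 0.0557 rect [ 446.9 -406.9] [30.7 80.1] 81.6 px [141. 162.]
dark z 0.0548 rect [ 509.3 -131.2] [55.9 21.9] 90.0 px [428. 188.]
jaw z 0.049 rect [623.7 -78.1] [73.1 36.7] 2.8 px [479. 273.]
jaw z 0.0489 rect [ 623.5 -139.1] [66.7 42.1] 2.8 px [422. 276.]
jaw z 0.0491 rect [ 691.5 -262.2] [75.4 28.6] 80.7 px [310. 342.]
plate z 0.0151 [590.2 -94.8] [190.4 162. ] 2.58
  disc px [424.5 200.4] 3487 z 0.0545 c@19 [ 0.5395 -0.1187  0.019 ] pintop (array([ 0.5264, -0.1335,  0.0527]), np.float64(0.3688))
t 22.7 pos [ 0.4616 -0.2997  0.2044] head 171.63 tilt [-2.e-04 -6.e-04 -1.e+00] F [-0.2  0.1  0.2] w 1.003
GO [ 69.9 247.7  84.3] turn -19.67025291300982
```

View pics/w15.png

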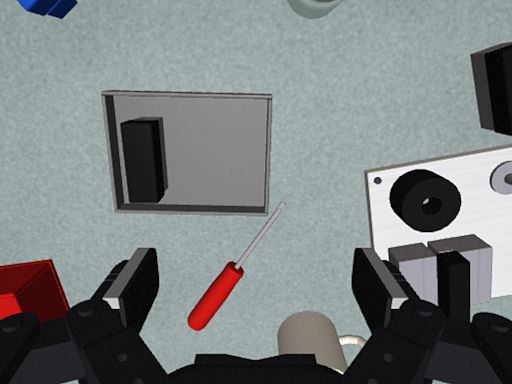

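Emit:
move_arm:
  steps:
    - [10, 40, 0, -5, 100]
    - [20, 80, 0, -10, 100]
    - [35, 125, 0, -15, 80]
    - [50, 170, 10, -19.7, 75]
    - [60, 210, 30, -19.7, 75]
    - [69.9, 247, 60, -19.7, 75]
    - [69.9, 247, 84, -19.7, 75]
    - [69.9, 247, 84, -19.7, 75]
    - [69.9, 247, 84, -19.7, 75]

```text
time: 23.6
tool_pos: [0.4281, -0.0459, 0.1196]
tcp_rot: [0.307, -3.124, -0.001]
wrist_force: [-0.6, -0.4, -0.4]
width: 0.749
```

```bash
python3 look.py w16; python3 m.py w16|grep dark;python3 -c "
from h import *
go(0.4285,-0.0454,0.029,np.radians(191.3))"
```

```text
t 23.65 pos [ 0.4293 -0.0462  0.1208] head -168.82 tilt [-5.e-04 -3.e-04 -1.e+00] F [ 0.4 -0.7  0.8] w 0.751
GO [ -78.3   31.6 -129.3] turn 11.183424354886426
dark z 0.0519 rect [428.2 -43.1] [79.7 37.2] 11.3 px [256. 189.]
dark z 0.0545 rect [ 509.1 -136.5] [36.  23.5] 88.7 px [120. 268.]
t 23.65 pos [ 0.4293 -0.0462  0.1208] head -168.82 tilt [-5.e-04 -3.e-04 -1.e+00] F [ 0.4 -0.7  0.8] w 0.751
GO [ 0.5  1.  91.8] turn -0.11657564511358487
```

Emit:
move_arm:
  steps:
    - [0.5, 1, 40, 0, 75]
    - [0.5, 1, 75, 0, 75]
    - [0.5, 1, 91, 0, 75]
    - [0.5, 1, 92, 0, 75]
    - [0.5, 1, 92, 0, 75]
    - [0.5, 1, 92, 0, 35]
    - [0.5, 1, 92, 0, 30]
    - [0.5, 1, 92, 0, 30]
    - [0.5, 1, 92, 0, 30]
    - [0.5, 1, 92, 0, 30]
    - [0.5, 1, 70, 0, 30]
    - [0.5, 1, 40, 0, 30]
    - [0.5, 1, 0, 0, 30]
    - [0.5, 1, 0, 0, 30]
    - [0.5, 1, 0, 0, 30]
  newtons: 60

```text
time: 25.15
tool_pos: [0.4298, -0.0445, 0.1227]
tcp_rot: [-0.308, 3.122, -0.002]
wrist_force: [-1.0, -0.7, -0.0]
width: 0.296
```

```bash
python3 look.py w17; python3 -c "
from h import *
yaw=np.radians(-8.45);Y=np.array([-np.sin(yaw),np.cos(yaw)]);p=np.array([.4512,-.3656])+.038*Y
go(p[0],p[1],.036,np.pi+yaw)"
```

```text
t 25.2 pos [ 0.4284 -0.0443  0.1211] head -168.72 tilt [ 1.5e-03 -3.0e-04 -1.0e+00] F [-1.3 -0.5 -0.3] w 0.297
GO [ -79.    29.3 -128.8] turn 11.28177033044284
t 25.2 pos [ 0.4284 -0.0443  0.1211] head -168.72 tilt [ 1.5e-03 -3.0e-04 -1.0e+00] F [-1.3 -0.5 -0.3] w 0.297
GO [  27.8 -283.8   85.3] turn 19.731770330442828
```

View pics/w17.png

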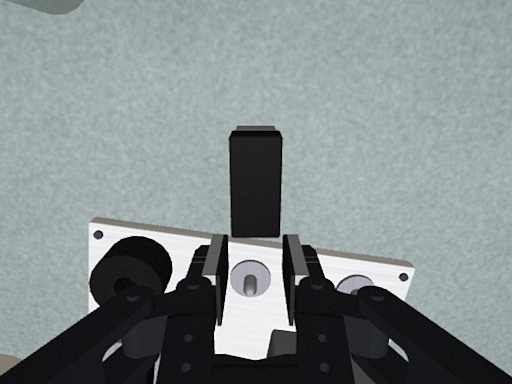

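```bash
python3 m.py w17|grep dark; python3 -c "
from h import *
go(0.4285,-0.0454,0.027,np.radians(191.3))"
```

```text
dark z 0.0519 rect [428.3 -43.1] [79.6 37.2] 11.3 px [255. 184.]
dark z 0.0545 rect [ 509.1 -128. ] [54.3 22.8] 89.7 px [130. 265.]
t 25.2 pos [ 0.4284 -0.0443  0.1211] head -168.72 tilt [ 1.5e-03 -3.0e-04 -1.0e+00] F [-1.3 -0.5 -0.3] w 0.297
GO [ 0.3 -1.1 94.1] turn -0.0182296695571722
```

Emit:
move_arm:
  steps:
    - [0, 0, 0, 0, 70]
    - [0, 0, 0, 0, 70]
    - [0, 0, 0, 0, 70]
    - [0, 0, 0, 0, 70]
    - [0, 0, 0, 0, 70]
    - [0, 0, 0, 0, 70]

```text
time: 25.8
tool_pos: [0.4281, -0.0442, 0.1204]
tcp_rot: [0.309, -3.126, -0.0]
wrist_force: [-0.4, 0.4, 0.2]
width: 0.698
```

```bash
python3 look.py w18; python3 m.py w18|grep dark; python3 -c "
from h import *
go(0.4285,-0.0454,0.027,np.radians(191.3))"
```

```text
t 25.85 pos [ 0.4281 -0.0442  0.1205] head -168.72 tilt [-2.e-04  0.e+00 -1.e+00] F [-0.6 -0.5  0.3] w 0.701
GO [ -79.1   29.3 -129.5] turn 11.275396648410492
dark z 0.0518 rect [428.3 -43.1] [79.9 37.2] 11.3 px [254. 188.]
dark z 0.0545 rect [ 509.4 -134.4] [22.5 41.7] 1.3 px [121. 267.]
t 25.85 pos [ 0.4281 -0.0442  0.1205] head -168.72 tilt [-2.e-04  0.e+00 -1.e+00] F [-0.6 -0.5  0.3] w 0.701
GO [-0.1 -1.2 93.5] turn -0.024603351589519207
```

View pics/w18.png

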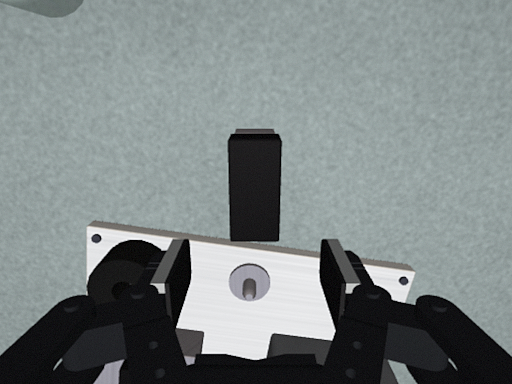

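Emit:
move_arm:
  steps:
    - [0, -1, 40, 0, 70]
    - [0, -1, 75, 0, 70]
    - [0, -1, 92, 0, 70]
    - [0, -1, 94, 0, 70]
    - [0, -1, 94, 0, 70]
    - [0, -1, 94, 0, 30]
    - [0, -1, 94, 0, 20]
    - [0, -1, 94, 0, 20]
    - [0, -1, 94, 0, 20]
    - [0, -1, 94, 0, 20]
    - [0, -1, 94, 0, 20]
    - [0, -1, 94, 0, 20]
    - [0, -1, 94, 0, 20]
  newtons: 70

```text
time: 27.15
tool_pos: [0.43, -0.0452, 0.0287]
tcp_rot: [-0.308, 3.123, -0.001]
wrist_force: [-2.0, 1.5, 5.6]
width: 0.395
```

Emit:
move_arm:
  steps:
    - [0, 0, -15, 0, 20]
    - [0, 0, -40, 0, 20]
    - [0, 0, -80, 0, 20]
    - [10, -30, -110, 4, 20]
    - [15, -70, -120, 8, 20]
    - [20, -110, -120, 12, 20]
    - [20, -150, -120, 16, 20]
    - [20, -190, -120, 19.7, 20]
    - [20, -230, -120, 19.7, 20]
    - [20, -230, -120, 19.7, 20]
    - [20, -230, -120, 19.7, 20]
    - [20, -230, -120, 19.7, 20]

```text
time: 28.35
tool_pos: [0.4533, -0.2739, 0.1465]
tcp_rot: [-0.231, -3.133, -0.001]
wrist_force: [-0.2, 0.8, -1.8]
width: 0.395
```

```bash
python3 look.py w19; python3 -c "
from h import *
yaw=np.radians(-8.45);Y=np.array([-np.sin(yaw),np.cos(yaw)]);p=np.array([.4512,-.3656])+.038*Y
go(p[0],p[1],.033,np.pi+yaw)"
```

```text
t 28.4 pos [ 0.4533 -0.2736  0.1465] head 171.62 tilt [-4.e-04  6.e-04 -1.e+00] F [-0.1 -0.2 -3.3] w 0.394
GO [  -6.3  277.5 -103.3] turn -8.380423299876867
t 28.4 pos [ 0.4533 -0.2736  0.1465] head 171.62 tilt [-4.e-04  6.e-04 -1.e+00] F [-0.1 -0.2 -3.3] w 0.394
GO [-11.4 -53.4 113.5] turn 0.06957670012312178
```

View pics/w19.png

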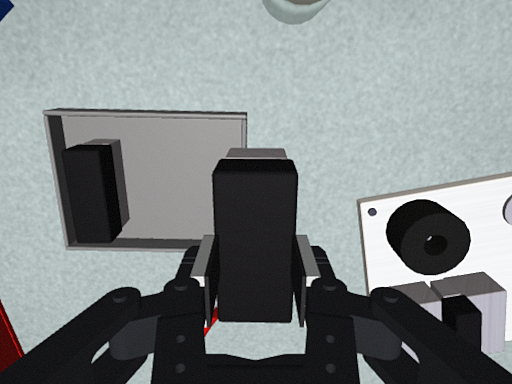

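Emit:
move_arm:
  steps:
    - [-5, -30, 10, 0, 20]
    - [-11, -54, 50, 0, 20]
    - [-11, -54, 85, 0, 20]
    - [-11, -54, 103, 0, 20]
    - [-11, -54, 110, 0, 20]
    - [-11, -54, 114, 0, 20]
    - [-11, -54, 114, 0, 20]
    - [-11, -54, 114, 0, 50]
    - [-11, -54, 114, 0, 54]
    - [-11, -54, 114, 0, 54]
    - [-11, -54, 108, 0, 54]
    - [-11, -54, 70, 0, 54]
    - [-11, -54, 30, 0, 80]
    - [-11, -10, -10, 0, 100]
    - [-11, 30, -50, 0, 100]
    - [-11, 70, -80, 0, 100]
    - [-11, 70, -80, 0, 100]
    - [-11, 70, -80, 0, 100]

```text
time: 30.2
tool_pos: [0.4765, -0.2065, 0.2295]
tcp_rot: [0.226, 3.128, -0.003]
wrist_force: [0.8, 0.1, -0.2]
width: 1.003
```

```bash
python3 look.py w20; python3 m.py w20; python3 -c "
from h import *
go(.60,-0.02,0.3,np.radians(182.55))"
```

```text
t 30.25 pos [ 0.4753 -0.2071  0.2273] head 171.68 tilt [ 0.0016 -0.0017 -1.    ] F [-0.3  0.3 -0.4] w 1.003
GO [  5.5 208.5 -23. ] turn -8.319188273608006
== w20 bench -0.0
dark z 0.0557 rect [ 457.1 -325.8] [38.7 78.6] 81.7 px [136. 154.]
dark z 0.0555 rect [ 447.3 -406.3] [33.  79.9] 81.8 px [ 58. 155.]
dark z 0.0548 rect [ 510.1 -130. ] [20.4 54.9] 0.5 px [330. 180.]
jaw z 0.0488 rect [610.7 -78.5] [44.6 36.2] 2.6 px [384. 248.]
jaw z 0.0488 rect [ 629.3 -138.8] [77.2 40.8] 2.1 px [329. 272.]
jaw z 0.0491 rect [ 697.6 -259.7] [78.2 39.3] 76.1 px [237. 328.]
plate z 0.015 [588.3 -43. ] [190.2 266. ] 2.55
  disc px [412.3 171.1] 852 z 0.0193 c@19 [ 0.5261 -0.0289  0.019 ] pintop (array([ 0.5229, -0.0335,  0.0429]), np.float64(0.3922))
  disc px [329.8 192.5] 2745 z 0.0546 c@19 [ 0.5388 -0.125   0.019 ] pintop (array([ 0.5273, -0.1309,  0.0533]), np.float64(0.3922))
wheel 0.097 ((619.37060546875, 35.46836853027344), 55.721160888671875)
t 30.25 pos [ 0.4753 -0.2071  0.2273] head 171.68 tilt [ 0.0016 -0.0017 -1.    ] F [-0.3  0.3 -0.4] w 1.003
GO [-96.5 203.1 -72.8] turn -10.869188273608046
```

View pics/w20.png

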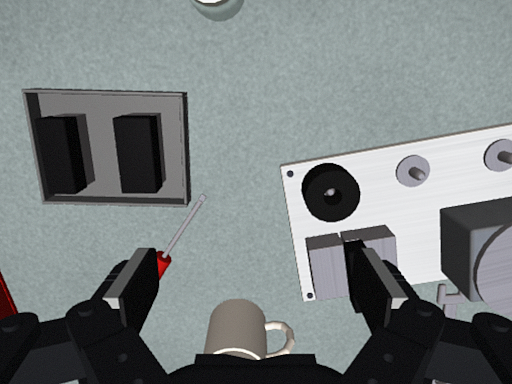

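```bash
python3 -c "
from h import *
go(.6657,0.0664,0.19,np.radians(182.55))"
```

```text
t 30.25 pos [ 0.4753 -0.2071  0.2273] head 171.68 tilt [ 0.0016 -0.0017 -1.    ] F [-0.3  0.3 -0.4] w 1.003
GO [-148.8  298.3   37.2] turn -10.869188273608046
```

Emit:
move_arm:
  steps:
    - [-20, 40, -10, -4, 100]
    - [-40, 80, -10, -8, 100]
    - [-60, 120, -10, -10.9, 100]
    - [-80, 160, -10, -10.9, 80]
    - [-100, 200, -10, -10.9, 60]
    - [-120, 240, -10, -10.9, 60]
    - [-140, 280, 10, -10.9, 60]
    - [-148.8, 298, 30, -10.9, 60]
    - [-148.8, 298, 37, -10.9, 60]
    - [-148.8, 298, 37, -10.9, 60]
    - [-148.8, 298, 37, -10.9, 60]

```text
time: 31.35
tool_pos: [0.665, 0.064, 0.1885]
tcp_rot: [0.065, -3.139, 0.001]
wrist_force: [-0.3, 0.0, -0.8]
width: 0.599
```

```bash
python3 look.py w21; python3 -c "
from h import *
c=dict(np.load('/tmp/w21.npz')); c['fovy']=float(c['fovy']); P=cloud(c); z=P[...,2]; mx=c['pixels'].max(-1)
m=(abs(z-.149)<.006)&(mx<70)
for b,s,ce in blobs(m,100):
    zt=np.median(z[b]); q=max(cv2.findContours(b.astype(np.uint8),0,1)[0],key=len)[:,0]; W=np.array([onz(c,u,v,zt)[:2] for u,v in q]).astype(np.float32); print('handle',zt,cv2.minEnclosingCircle(W*1000),ce)
m=(abs(z-.097)<.004)
b,s,ce=max(blobs(m,100),key=lambda t:t[1][4])
print(s)
"
```

```text
t 31.4 pos [0.6656 0.0641 0.1897] head -177.63 tilt [-1.e-04 -5.e-04 -1.e+00] F [ 0.1 -0.4 -0.6] w 0.598
GO [168.1 -57.2 -60.2] turn 2.369881564357968
handle 0.1487118134133817 ((665.45361328125, 67.25911712646484), 10.192948341369629) [257.175      206.40882353]
[  172    41   159   159 17724]
```

View pics/w21.png

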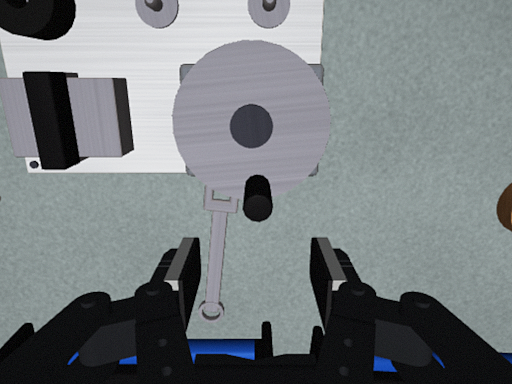

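Emit:
move_arm:
  steps:
    - [0, 2, 30, 0, 60]
    - [0, 2, 60, 0, 60]
    - [0, 2, 76, 0, 60]
    - [0, 2, 79, 0, 60]
    - [0, 2, 79, 0, 60]
    - [0, 2, 79, 0, 20]
    - [0, 2, 79, 0, 10]
    - [0, 2, 79, 0, 10]
    - [0, 2, 79, 0, 10]
    - [0, 2, 79, 0, 10]
    - [0, 2, 79, 0, 10]
    - [0, 2, 79, 0, 10]
  newtons: 30

```text
time: 32.6
tool_pos: [0.6671, 0.0678, 0.1128]
tcp_rot: [-0.068, 3.137, -0.001]
wrist_force: [0.6, -1.6, 6.7]
width: 0.216
```

Run:
```python
from h import *
go(.6192,.0593,.11,np.radians(182.55))
s=bot.read_state(); T=rot(s['tcp_rot']); A=np.array([.6192,.0593]); d=s['tool_pos'][:2]-A; a0=np.arctan2(d[1],d[0]); print('r',np.hypot(*d),'angle',np.degrees(a0),'crank',a0-np.radians(2.55))
# plan from current handle (radius kept 47)
```

```text
t 32.6 pos [0.6671 0.0678 0.1128] head -177.51 tilt [ 3.4e-03 -2.0e-04 -1.0e+00] F [ 0.6 -1.6  6.7] w 0.216
GO [48.2 -6.4  2.6] turn -0.062118397771087075
r 0.048606439816395036 angle 10.105072074111241 crank 0.1318608829187182
```

Run:
```python
import numpy as np
def tab(c0,c1,n):
    print(c0,c1,[[round(-47*(np.cos(c)-np.cos(c0)),1)+0,round(47*(np.sin(c)-np.sin(c0)),1)+0,0,0,10] for c in np.linspace(c0,c1,n+1)[1:]])
tab(.12,2.12,16); tab(2.12,4.32,18); tab(4.32,6.50,18)
```

```text
0.12 2.12 [[np.float64(1.1), np.float64(5.8), 0, 0, 10], [np.float64(2.8), np.float64(11.4), 0, 0, 10], [np.float64(5.3), np.float64(16.7), 0, 0, 10], [np.float64(8.4), np.float64(21.7), 0, 0, 10], [np.float64(12.1), np.float64(26.2), 0, 0, 10], [np.float64(16.4), np.float64(30.3), 0, 0, 10], [np.float64(21.1), np.float64(33.8), 0, 0, 10], [np.float64(26.2), np.float64(36.7), 0, 0, 10], [np.float64(31.6), np.float64(38.9), 0, 0, 10], [np.float64(37.3), np.float64(40.4), 0, 0, 10], [np.float64(43.1), np.float64(41.2), 0, 0, 10], [np.float64(49.0), np.float64(41.3), 0, 0, 10], [np.float64(54.8), np.float64(40.7), 0, 0, 10], [np.float64(60.5), np.float64(39.3), 0, 0, 10], [np.float64(66.0), np.float64(37.2), 0, 0, 10], [np.float64(71.2), np.float64(34.5), 0, 0, 10]]
2.12 4.32 [[np.float64(4.7), np.float64(-3.3), 0, 0, 10], [np.float64(9.0), np.float64(-7.1), 0, 0, 10], [np.float64(12.7), np.float64(-11.5), 0, 0, 10], [np.float64(16.0), np.float64(-16.2), 0, 0, 10], [np.float64(18.6), np.float64(-21.3), 0, 0, 10], [np.float64(20.5), np.float64(-26.7), 0, 0, 10], [np.float64(21.8), np.flo
[... 748 characters left out ...]
-3.4), 0, 0, 10], [np.float64(-27.9), np.float64(-2.5), 0, 0, 10], [np.float64(-33.4), np.float64(-1.0), 0, 0, 10], [np.float64(-38.6), np.float64(1.2), 0, 0, 10], [np.float64(-43.6), np.float64(4.0), 0, 0, 10], [np.float64(-48.2), np.float64(7.4), 0, 0, 10], [np.float64(-52.3), np.float64(11.3), 0, 0, 10], [np.float64(-55.9), np.float64(15.7), 0, 0, 10], [np.float64(-59.0), np.float64(20.5), 0, 0, 10], [np.float64(-61.5), np.float64(25.6), 0, 0, 10], [np.float64(-63.3), np.float64(31.0), 0, 0, 10], [np.float64(-64.5), np.float64(36.6), 0, 0, 10], [np.float64(-65.0), np.float64(42.2), 0, 0, 10], [np.float64(-64.8), np.float64(47.9), 0, 0, 10], [np.float64(-63.9), np.float64(53.5), 0, 0, 10]]
```

Emit:
move_arm:
  steps:
    - [1, 6, 0, 0, 10]
    - [3, 11.5, 0, 0, 10]
    - [5.5, 16.5, 0, 0, 10]
    - [8.5, 21.5, 0, 0, 10]
    - [12, 26, 0, 0, 10]
    - [16.5, 30.5, 0, 0, 10]
    - [21, 34, 0, 0, 10]
    - [26, 36.5, 0, 0, 10]
    - [31.5, 39, 0, 0, 10]
    - [37.5, 40.5, 0, 0, 10]
    - [43, 41, 0, 0, 10]
    - [49, 41.5, 0, 0, 10]
    - [55, 40.5, 0, 0, 10]
    - [60.5, 39.5, 0, 0, 10]
    - [66, 37, 0, 0, 10]
    - [71, 34.5, 0, 0, 10]
    - [71, 34.5, 0, 0, 10]

```text
time: 34.3
tool_pos: [0.595, 0.0987, 0.1128]
tcp_rot: [-0.068, 3.136, -0.001]
wrist_force: [1.9, -4.0, 7.0]
width: 0.214
```

```bash
python3 look.py w22
```

```text
t 34.35 pos [0.595  0.0986 0.1128] head -177.52 tilt [ 4.6e-03 -9.0e-04 -1.0e+00] F [ 1.5 -4.4  7. ] w 0.216
GO [  98.6  -94.6 -137.6] turn 2.48287206326728
```

View pics/w22.png

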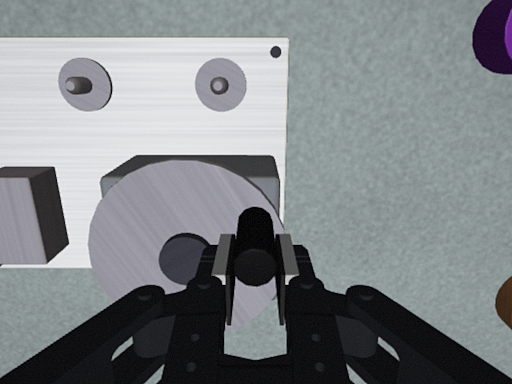

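Turning works; forces are small. Continuing.

Emit:
move_arm:
  steps:
    - [4.5, -3.5, 0, 0, 10]
    - [9, -7, 0, 0, 10]
    - [12.5, -11.5, 0, 0, 10]
    - [16, -16, 0, 0, 10]
    - [18.5, -21.5, 0, 0, 10]
    - [20.5, -26.5, 0, 0, 10]
    - [22, -32.5, 0, 0, 10]
    - [22.5, -38, 0, 0, 10]
    - [22.5, -44, 0, 0, 10]
    - [21.5, -49.5, 0, 0, 10]
    - [20, -55, 0, 0, 10]
    - [18, -60.5, 0, 0, 10]
    - [15, -65.5, 0, 0, 10]
    - [11.5, -70, 0, 0, 10]
    - [8, -74, 0, 0, 10]
    - [3.5, -78, 0, 0, 10]
    - [-1.5, -81, 0, 0, 10]
    - [-6.5, -83.5, 0, 0, 10]
    - [-6.5, -83.5, 0, 0, 10]

```text
time: 36.25
tool_pos: [0.6046, 0.0152, 0.1128]
tcp_rot: [-0.068, 3.138, -0.002]
wrist_force: [-1.0, -3.1, 8.3]
width: 0.221
```

Emit:
move_arm:
  steps:
    - [-5.5, -2, 0, 0, 10]
    - [-11, -3, 0, 0, 10]
    - [-16.5, -3.5, 0, 0, 10]
    - [-22.5, -3.5, 0, 0, 10]
    - [-28, -2.5, 0, 0, 10]
    - [-33.5, -1, 0, 0, 10]
    - [-38.5, 1, 0, 0, 10]
    - [-43.5, 4, 0, 0, 10]
    - [-48, 7.5, 0, 0, 10]
    - [-52.5, 11.5, 0, 0, 10]
    - [-56, 15.5, 0, 0, 10]
    - [-59, 20.5, 0, 0, 10]
    - [-61.5, 25.5, 0, 0, 10]
    - [-63.5, 31, 0, 0, 10]
    - [-64.5, 36.5, 0, 0, 10]
    - [-65, 42, 0, 0, 10]
    - [-65, 48, 0, 0, 10]
    - [-64, 53.5, 0, 0, 10]
    - [-64, 53.5, 0, 0, 10]

```text
time: 38.15
tool_pos: [0.6657, 0.0734, 0.1128]
tcp_rot: [-0.069, 3.139, 0.001]
wrist_force: [-2.0, 0.5, 8.0]
width: 0.217
```

Emit:
move_arm:
  steps:
    - [0.5, 2, 0, 0, 10]
    - [1, 3.5, 0, 0, 10]
    - [1.5, 4.5, 0, 0, 10]
    - [1.5, 4.5, 0, 0, 10]

```text
time: 38.55
tool_pos: [0.6648, 0.0759, 0.1128]
tcp_rot: [-0.068, 3.137, -0.003]
wrist_force: [0.9, -4.6, 5.7]
width: 0.218
```

```bash
python3 look.py w23
```

```text
t 38.6 pos [0.6648 0.0759 0.1128] head -177.5 tilt [ 0.0038 -0.0015 -1.    ] F [ 0.4 -3.6  6.4] w 0.218
GO [ 167.4  -68.9 -137.7] turn 2.498445560150799
```

View pics/w23.png

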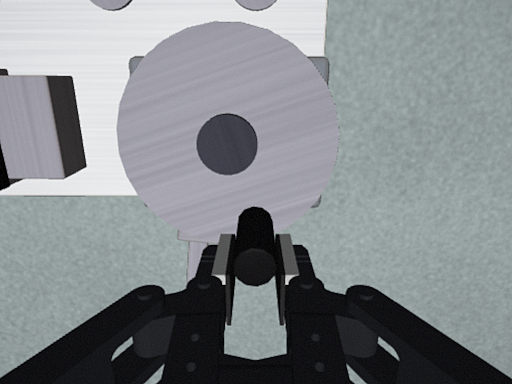

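Emit:
move_arm:
  steps:
    - [0.5, 2, 0, 0, 10]
    - [0.5, 2, 0, 0, 10]
    - [0.5, 2, 0, 0, 10]

```text
time: 38.9
tool_pos: [0.6647, 0.0761, 0.1128]
tcp_rot: [-0.068, 3.136, -0.007]
wrist_force: [2.1, -9.5, 6.3]
width: 0.216
```

Force rises without movement: the end stop. Relieve, release, lift away and check.

Emit:
move_arm:
  steps:
    - [-0.5, -2, 0, 0, 10]
    - [-0.5, -2, 0, 0, 30]
    - [-0.5, -2, 0, 0, 50]
    - [-0.5, -2, 0, 0, 60]
    - [-0.5, -2, -5, 0, 60]
    - [-0.5, -2, -30, 0, 60]
    - [0, 0, -70, 0, 80]
    - [30, -10, -110, 0, 100]
    - [75, -40, -140, 0, 100]
    - [120, -60, -160, 0, 100]
    - [160, -80, -170, 0, 100]
    - [160, -80, -170, 0, 100]
    - [160, -80, -170, 0, 100]
    - [160, -80, -170, 0, 100]

```text
time: 40.3
tool_pos: [0.5068, -0.0076, 0.2805]
tcp_rot: [-0.068, 3.14, 0.001]
wrist_force: [0.2, 0.6, -0.5]
width: 0.997
```

```bash
python3 look.py w24; python3 m.py w24
python3 - <<'E'
from h import *
for n in('top','scene'): c=cam(n); save(c,n+'1'); np.savez(f'/tmp/{n}1.npz',**c)
c=dict(np.load('/tmp/w24.npz')); c['fovy']=float(c['fovy']); P=cloud(c); z=P[...,2]; mx=c['pixels'].max(-1)
for nm,lo,hi,xl,xh,yl,yh in(('spacer',.06,.09,.5,.69,-.15,-.08),('roller',.045,.062,.47,.575,-.18,-.08),('handle',.14,.157,.6,.72,0.03,.12)):
    m=(z>lo)&(z<hi)&(mx<75)&(P[...,0]>xl)&(P[...,0]<xh)&(P[...,1]>yl)&(P[...,1]<yh)
    for b,s,ce in blobs(m,100):
        zt=np.median(z[b]); q=max(cv2.findContours((b&(abs(z-zt)<.005)).astype(np.uint8),0,1)[0],key=len)[:,0]; W=np.array([onz(c,u,v,zt)[:2] for u,v in q]).astype(np.float32); print(nm,zt,cv2.minAreaRect(W*1000),cv2.minEnclosingCircle(W*1000))
E
```

```text
t 40.35 pos [ 0.5069 -0.0074  0.2799] head -177.5 tilt [-4.e-04  5.e-04 -1.e+00] F [-0.8 -0.1  0.1] w 1.0
GO [ 6.6  7.7 29.9] turn 2.4973502977532576
== w24 bench 0.0
dark z 0.0546 rect [ 510.7 -127.4] [53. 19.] 89.5 px [152. 148.]
jaw z 0.0486 rect [ 626.7 -142.5] [35.6 70.5] 87.6 px [145. 229.]
jaw z 0.0487 rect [625.2 -78.4] [70.  39.6] 2.6 px [195. 234.]
jaw z 0.0491 rect [ 697.2 -249.9] [74.  31.1] 57.9 px [ 71. 277.]
jaw z 0.0491 rect [ 742.8 -288.3] [58.  22.1] 45.1 px [ 44. 306.]
plate z 0.0149 [587.7 -25.7] [189.2 298.5] 2.56
  disc px [153.7 161.5] 2252 z 0.0544 c@19 [ 0.5369 -0.1358  0.019 ] pintop (array([ 0.5291, -0.1267,  0.0534]), np.float64(0.4435))
  disc px [236.8 157.5] 662 z 0.0191 c@19 [ 0.5268 -0.0283  0.019 ] pintop (array([ 0.5249, -0.028 ,  0.0421]), np.float64(0.4435))
  disc px [313.7 157.5] 654 z 0.0193 c@19 [0.5222 0.0713 0.019 ] pintop (array([0.5206, 0.0694, 0.0415]), np.float64(0.4435))
wheel 0.097 ((619.1773681640625, 59.85797119140625), 60.886077880859375)
handle top [0.6614 0.0764 0.1478] 270 [326.13333333 313.83333333]
spacer 0.07441270027626234 ((626.4384155273438, -107.36494445800781), (80.34353637695312, 21.945167541503906), 2.903468132019043) ((626.4097290039062, -107.79638671875), 41.04555892944336)
roller 0.05462259752928911 ((530.4736938476562, -127.8792495727539), (58.0162353515625, 58.21498489379883), 42.917179107666016) ((530.5614013671875, -127.82719421386719), 29.740135192871094)
handle 0.14834016178618917 ((661.8070678710938, 76.22830963134766), (22.06208610534668, 18.908872604370117), 6.7816033363342285) ((661.3084716796875, 76.15855407714844), 11.711725234985352)
```

View pics/w24.png

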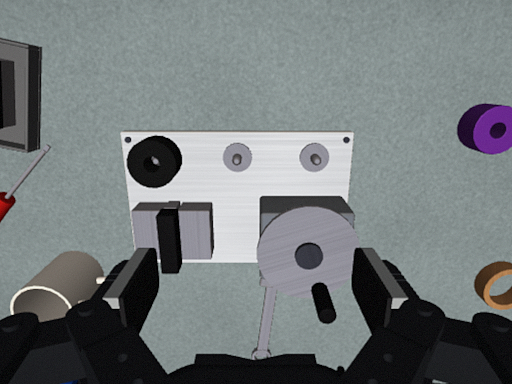

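View pics/scene1.png

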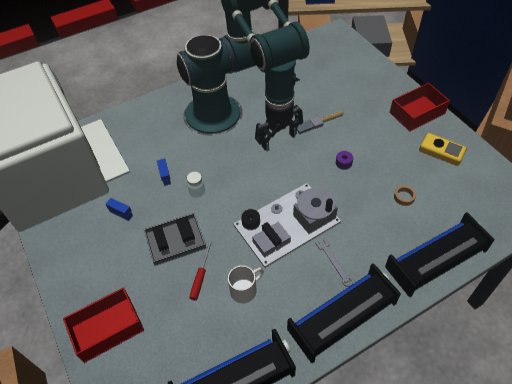

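```bash
python3 -c "
from h import *
print(bot.finish_job())"
```

```text
the job is handed in; nothing more can be done
None
```

The run-in stand is set up and the crank is turned to its end stop. I handed the job in at about 40 s. `finish_job` reports no verdict, so what follows rests on my own last checks.

- **Snug spacer:** The slot measured about 18 mm wide, so I tried only spacer_a, the 16 mm one. It slid in without force. Its top is at 74–75 mm, which means it rests on its shoulders. It sits about 1–2 mm off centre in the pictures, which is within camera error, and parallel to the slot.
- **Roller:** Only one black roller is on the bench. It is down on the right pin (pin3), with its top at 54.6 mm and about 1 mm off the pin axis. I left the purple look-alike alone.
- **Other spacers:** spacer_b and spacer_c stand upright in the grey tray. My first grip on spacer_c missed because the fingers were not fully closed. The spacer was not disturbed, and the second grip held.
- **Crank:** I turned it counter-clockwise until the force rose with no further movement. The last picture puts the handle at about 6.6 rad, which is the end stop.
- **Bystanders:** None looks moved in the last scene picture. I judged this by eye and did not measure it.
- **Disagreement:** The wrist camera read about 1.3 mm high in y. I found this from the first grip and corrected for it in the placements.

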